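Tip the small parts out of a turret-capped hopper and sort them

ROBOT

A 7-joint arm with a two-finger parallel gripper is mounted at the origin on a cart in front of the work surface, level with it; the furniture and walls round the work are solid. World frame = base frame: x ahead of the robot, y to its left, z up, the work surface at z = 0. Lengths are in m, angles in degrees, forces in N, time in s.
With the tool pointing down it reaches from about 0.425 to 0.875 m from the base axis. Payload 4.7 kg.
Tool frame: the origin (TCP) lies at the very end of the fingers, on their centre line; the grasp point (between the pads) lies 19 mm behind it; z points along the fingers, y is the line along which they close (so a half turn about z gives the same grasp; the last joint's range is limited). The gripper opens to 87 mm and grips with 3 to 60 N. Pads are 19 mm wide; open, the fingers measure 117 mm over their backs; the gripper's body (75 mm by 190 mm) begins 51 mm behind the grasp point.
Start: joints at [0.808, 18.392, -4.016, 83.108, 1.295, 78.541, -3.26], TCP at [0.65, -0, 0.223] pointing down, gripper open.
Joint ranges: [-163.93, 163.93], [-17.29, 119.83], [-79.2, 71.16], [3.27, 140.29], [-89.18, 269.18], [5.43, 117.66], [-154.24, 154.24]. Speed limits (degrees/s): [147.25, 147.25, 180, 180, 180, 180, 180].

INTERFACE

Orientations are given as [roll, pitch, yaw] about the fixed x, y, z axes, in that order (R = Rz(yaw) Ry(pitch) Rx(roll)).
In Python, from cell import get_obs, eyes, env gives the robot as it stands.
- The arm moves only by the tool servo_tool, never from a script. Its argument "series" is a list that holds one entry, the list of rows, each a list of 7 numbers: the shift along the tool's x, y, z in units of 300 mm (1.0 is 300 mm), then the turn, a rotation vector about the tool's x, y, z in units of pi rad (1.0 is pi rad), then the opening, from 0 (shut) to 1 (fully open). In form: [[[tx, ty, tz, wx, wy, wz, gripper], ...]]. A call has 1 to 12 rows; each row is the pose to reach, as a shift and turn from the pose commanded when the call began, along the tool's axes at that moment, turning the shorter way round; what a row does not reach only later rows make up. A row lasts 1/12 s, in which the tool goes at most 41.7 mm and 7.16 degrees, less where a joint would pass 70% of its speed; a pose out of reach is approached as far as the arm can. A call with a number of a shift or a turn outside -1 to 1 is refused whole. A call with a gripper value outside its range is refused whole. The fingers move at their own pace and stop on an object; "grip_force" is the grip in N (left out, the last holds). Time passes only in rows, so rows that repeat a pose let the fingers close. It gives the time, the measured TCP pose, the force, the opening and the grip force at its end, in the units of the state.
- get_obs(): the state, without advancing time (a new reading comes with each control period).
- eyes.read_camera(name): name is "scene" or "side" or "wrist"; returns a dict with "frame" (420x560x3 uint8, red, green, blue), "depth" (420x560 float32, m along the optical axis (not along the pixel's ray), 0 where there is no reading), "fx", "fy", "cx", "cy" (pixels), "origin" and "rotation" of the camera in the world; the wrist camera has in their place "mount" (4x4, takes a point from camera to tool coordinates, whose origin is the TCP and whose axes are the flange's). Camera axes: x right, y down, z forward; pixel columns grow to the right and rows downward; lengths in m; the calibration is good to about 2 mm. A picture is of the moment at which its call begins: read the wrist's pose just before it.
- env.sign_off(): hands the job in; it is judged then, once.
The state is a dict: "time_s": time; "qpos": joint angles; "joint_velocities": joint speeds; "effort": joint torques, N m; "tool_pos": TCP position; "tool_rot": TCP orientation; "force": force on the tool from outside, world axes, zero at the start; "wrist_torque": the same for the moment, N m; "grip_width": finger opening in m; "grasp_force": force on a finger pad.
Only numpy, scipy, OpenCV 4.12 (cv2) and the standard library are available. Lean on these libraries where they do the work, as an engineer would, in place of code of your own. Each camera call takes 0.05 s, during which the arm holds its last target. There are 200 camera calls.

TASK

A ring nut has got into the tilting hopper under the small parts. With the hopper upright, turn its cap so that the opening that lets the small parts through but holds the ring nut back is over the tube, tip the hopper with its crank until all the small parts have dropped out, then swing it back fully upright with the ring nut still inside and turn the cap to its blank, closed position. Put every small part that came out, and those lying loose on the bare table just beyond the bins, into the bin marked with a fixed sample of its kind, and leave the upright black module beyond the dish where it stands.

Things in the scene. Friction and masses are not known exactly. Their poses are not given: they have to be found in the camera images.
- stand: fixed grey stand: 120 x 110 mm base, two uprights carrying the hopper's pivot 135 mm above the table, and on its -y side the fixed grey catch dish. Origin on the table under the pivot; the tipping axis runs along its x, the upright hopper tube stands 60 mm to its +y side.
- dish_floor (a point): centre of the catch dish's flat floor, 4 mm above the table; the floor is about 140 (stand x) by 130 mm (stand y), with outward-leaning walls up to 30 mm above the table and cut corners
- hopper (a joint): tipping angle, rad: 0 = upright (rest stop), grows as it tips towards the stand's -y side and the dish (right-handed about the stand's x), to the stop at 2.6, mouth down. Over-centre: let go near upright it falls back to 0, well past the top it falls on to 2.6. 5 to 12 N at the crank. Parts slide out from about 2.2 on; if one hangs, swing back and tip again.
- crank_grip (a point): crank grip: middle of a round black bar, 14 mm thick, 60 mm long, parallel to the stand's x, on its -x side (free 22 mm towards -x, 38 mm towards +x). In the stand's frame it lies at x = -0.128, y = 0.080 sin(1.309 - q), z = 0.135 + 0.080 cos(1.309 - q) at hopper angle q, so it swings over the top. Can be pinched from above, closing along the stand's y; it turns between the fingers.
- hopper_floor (a point): centre of the inner floor of the hopper tube; it swings with the hopper. The tube is, 43 mm (x) by 50 mm (y) and 76 mm deep inside, clear front and back; its axes are the hopper's, z along the tube towards its mouth
- hopper_mouth (a point): centre of the tube's mouth, at the outer face of the cap, on the tube axis
- cap (a joint): angle of the turret cap, rad, growing anticlockwise seen from above with the hopper upright; range -1.75 to 3.3. At 0 its blank quarter covers the mouth (closed); at 1.571 the 34 mm wide opening is over the mouth, at -1.571 the 46 mm one, at 3.142 the 14 mm one. No clicks; light friction (0.06 N m) holds it where it is left.
- cap_grip (a point): middle of the cap's bar knob, on the cap's axis: a black bar 14 mm thick, 42 mm long, 30 mm high (15 mm above and below this point), length along this frame's x, its foot 9 mm above the 134 mm disc. With the hopper upright it is 277 mm above the table, axis vertical, 35 mm from the tube's axis on the stand's +y side. Take it from above across its thickness.
- hole_34 (a point): centre of the middle-sized opening of the cap, 34 x 36 mm: inserts and hex nuts pass, the ring nut does not
- hole_46 (a point): centre of the largest opening, 46 x 36 mm: lets the ring nut through
- hole_14 (a point): centre of the smallest opening, 14 mm square: nothing here passes
- big_nut: black ribbed ring nut, 41 mm in diameter, 20 mm high, lying at the bottom of the hopper tube under the other parts; origin at the centre of its underside
- insert_a: turned stainless insert: a round drum 24 mm in diameter and 16 mm high with a small centre boss, 34 g; origin at the centre of its underside, z along its axis; starts in the hopper, or is absent
- insert_b: turned stainless insert: a round drum 24 mm in diameter and 16 mm high with a small centre boss, 34 g; origin at the centre of its underside, z along its axis; starts in the hopper, or is absent
- hex_a: plain steel long hex nut: a six-sided prism 20 mm across flats (23 mm across corners) and 24 mm long, dark bore, 45 g; origin at the centre of one end, z along its axis, its flats face 30, 90, 150.. degrees from its x axis; starts in the hopper
- insert_stray: turned stainless insert: a round drum 24 mm in diameter and 16 mm high with a small centre boss, 34 g; origin at the centre of its underside, z along its axis; starts on the bare strip of table between the bins and the low clear tray (56 mm high) whose wall stands from world x = 0.67 on, or is absent
- hex_stray: plain steel long hex nut: a six-sided prism 20 mm across flats (23 mm across corners) and 24 mm long, dark bore, 45 g; origin at the centre of one end, z along its axis, its flats face 30, 90, 150.. degrees from its x axis; starts on the bare strip of table between the bins and the low clear tray (56 mm high) whose wall stands from world x = 0.67 on, or is absent
- hex_stray_2: plain steel long hex nut: a six-sided prism 20 mm across flats (23 mm across corners) and 24 mm long, dark bore, 45 g; origin at the centre of one end, z along its axis, its flats face 30, 90, 150.. degrees from its x axis; starts on the bare strip of table between the bins and the low clear tray (56 mm high) whose wall stands from world x = 0.67 on, or is absent
- bin_insert: fixed grey open bin, 124 x 124 mm outside, 35 mm high, walls 4 mm, floor 4 mm; the one with a sample round insert fixed in its +x +y corner. Origin at the centre of its underside
- bin_hex: the like bin, the one with a sample hex nut fixed in its +x +y corner. Origin at the centre of its underside
- module_right: bystander: upright black solenoid module, 42 x 38 mm and 87 mm high, standing alone beyond the dish; origin under its centre

How it is judged:
By the outcome, as a careful person would: the job done as asked, in the order asked, and still so for the second after the job is handed in, with the robot touching nothing.
Of insert_a, insert_b only 1 to 2 are there at a start; the rules pass over those that are not, and their reading is None.
Of insert_stray, hex_stray, hex_stray_2 only 1 to 2 are there at a start; the rules pass over those that are not, and their reading is None.
At some moment in a run one of insert_stray, hex_stray, hex_stray_2 may be knocked a few centimetres aside while the robot is not near it.
Once in a run the grip may slacken for a moment while it holds something.
It also fails if it takes over 210 s, if anything falls off the work surface, if the arm or the gripper's body presses on something with over 40 N, if the wrist force passes 120 N, or if a joint passes its speed limit or range.

## Working session

There is one attempt and no reset: what is moved stays moved. The work goes in short steps, Python scripts to look and compute and a tool call to move; the robot and the scene stay as the last step left them, time stands still between calls to the robot, and variables do not carry over. Pictures are saved under pics/ and viewed, at most 14 in all, crops included, and the job is handed in when it is done.

Besides the shell and the picture viewer there is one more tool, called after "Emit:" as name(argument=value, ...) on one line, values as JSON. servo_tool: Moves the arm, as the interface text tells. Shifts and turns lie within -1 to 1; 1 stands for 300 mm of shift or pi rad of turn. Its arguments: {"type":"object","properties":{"series":{"type":"array"},"grip_force":{"type":"number"}},"required":["series"]}

```bash
mkdir -p pics; ls
cat > h.py <<'E'
import numpy as np,cv2
from cell import get_obs,eyes,env
from scipy.spatial.transform import Rotation as R
def cam(n):
    o=get_obs(); c=eyes.read_camera(n)
    if 'mount' in c:
        T=np.eye(4);T[:3,:3]=R.from_euler('xyz',o['tool_rot'],degrees=True).as_matrix();T[:3,3]=o['tool_pos']
        M=T@np.array(c['mount']);c['rotation']=M[:3,:3];c['origin']=M[:3,3]
    c['rotation']=np.array(c['rotation']);c['origin']=np.array(c['origin'])
    return c
def cloud(c):
    v,u=np.mgrid[:420,:560];z=c['depth']
    p=np.stack([(u-c['cx'])/c['fx']*z,(v-c['cy'])/c['fy']*z,z],-1)
    return p@c['rotation'].T+c['origin']
def save(n,im): cv2.imwrite(f'pics/{n}.png',cv2.cvtColor(im,cv2.COLOR_RGB2BGR))
def rel(pos,o=None):
    "world target -> tool shift units"
    o=o or get_obs();r=R.from_euler('xyz',o['tool_rot'],degrees=True)
    return (r.inv().apply(np.array(pos)-o['tool_pos'])/0.3).round(4)
E
python3 - <<'E'
from h import *
o=get_obs();print(o)
for n in ('scene','side','wrist'):
    c=cam(n);save(n+'0',c['frame']);np.savez(n+'0.npz',p=cloud(c),f=c['frame']);print(n,c['fx'],c['cx'],c['cy'],c['origin'],c['rotation'].round(3).tolist())
E
```

```text
pics
{'time_s': 0.0, 'qpos': array([ 0.80706783, 18.44060054, -4.01545463, 83.1757359 ,  1.29564082,
       78.54156702, -3.25971995]), 'joint_velocities': array([ 0.07404532, -0.00881301,  0.13596087,  0.03493077,  0.04490755,
       -0.08766002, -0.05466479]), 'effort': array([-2.58547143e-04, -4.91284704e+01, -4.03903294e-01, -3.12526345e+01,
       -6.40594075e-02,  4.37659642e-02,  1.61017233e-04]), 'tool_pos': array([ 6.49433026e-01, -4.74054529e-05,  2.21436751e-01]), 'tool_rot': array([-1.79887378e+02,  6.48003202e-03,  9.00030418e+01]), 'force': array([-0.34993662, -0.40929659, -0.22763142]), 'wrist_torque': array([ 0.01312713, -0.00050765,  0.02948866]), 'grasp_force': 0.0, 'grip_width': 0.08722901985991705}Traceback (most recent call last):
  File "<stdin>", line 4, in <module>
  File "h.py", line 14, in cloud
    return p@c['rotation'].T+c['origin']
           ~~~~~~~~~~~~~~~~~^~~~~~~~~~~~
ValueError: operands could not be broadcast together with shapes (420,560) (3,)
```

Run:
```python
from h import *
c=eyes.read_camera('scene');print(c['rotation'],c['origin'])
c=eyes.read_camera('wrist');print(c['mount'])
```

```text
[-128.93918066   -0.94240561  -29.25692313] [ 0.10642959 -0.81444818  0.96015706]
[[ 1.88424664e-05 -9.56589410e-01 -2.91439018e-01  8.08185376e-02]
 [ 9.99999531e-01 -2.64067280e-04  9.31400412e-04 -9.46096523e-04]
 [-9.67927279e-04 -2.91438899e-01  9.56588956e-01 -1.62005076e-01]
 [ 0.00000000e+00  0.00000000e+00  0.00000000e+00  1.00000000e+00]]
```

```bash
sed -i "s/    c\['rotation'\]=np.array.*/    if np.size(c['rotation'])==3: c['rotation']=R.from_euler('xyz',c['rotation'],degrees=True).as_matrix()\n    c['origin']=np.array(c['origin'])/" h.py
python3 - <<'E'
from h import *
for n in ('scene','side','wrist'):
    c=cam(n);save(n+'0',c['frame']);np.savez(n+'0.npz',p=cloud(c),f=c['frame']);print(n,c['fx'],c['cx'],c['cy'],c['origin'],c['rotation'].round(3).tolist())
a=[cv2.imread(f'pics/{n}0.png') for n in ('scene','side','wrist')]
cv2.imwrite('pics/m0.png',cv2.resize(np.vstack([np.hstack(a[:2]),np.hstack([a[2],a[2]*0])]),(800,600)))
E
```

```text
scene 493.5034556499583 279.29758066549374 218.0892026742997 [ 0.10642959 -0.81444818  0.96015706] [[0.872, -0.296, 0.389], [-0.489, -0.555, 0.674], [0.016, -0.778, -0.628]]
side 456.8682247986186 282.4746919688288 210.91202680312742 [ 0.16348632 -0.84710774  0.96286937] [[0.897, -0.283, 0.34], [-0.443, -0.584, 0.68], [0.006, -0.761, -0.649]]
wrist 320.4813755427893 282.4001687735218 210.1366367175326 [0.64895645 0.08079045 0.38405147] [[1.0, 0.0, 0.0], [0.0, -0.957, -0.292], [0.0, 0.292, -0.957]]
```

View pics/m0.png

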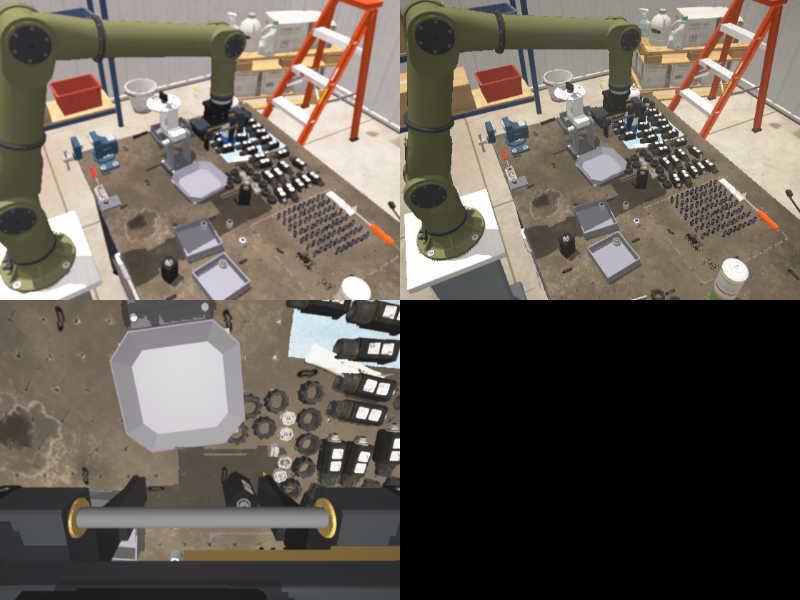

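The hopper stands in the middle behind the dish. The two bins are at about (275,330) and (310,390) in the full scene picture, with strays near (322,310) and (340,337). I'll enlarge this area.

Run:
```python
from h import *
f=np.load('scene0.npz')['f']
A=cv2.resize(f[280:420,220:400],(800,622),interpolation=3)[:600]
save('binc',A)
B=cv2.resize(f[110:290,190:370],(600,600),interpolation=3)
save('hopc',B)
```

```text
(no output)
```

View pics/binc.png

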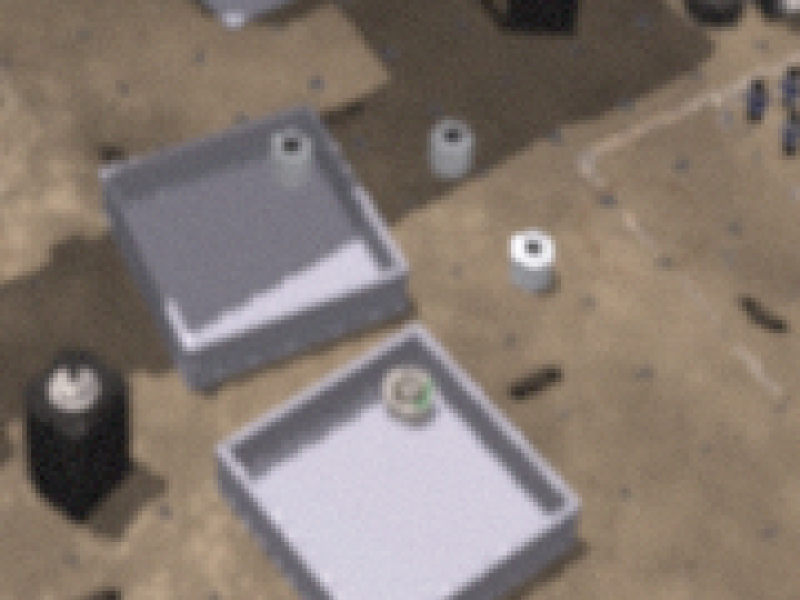

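View pics/hopc.png

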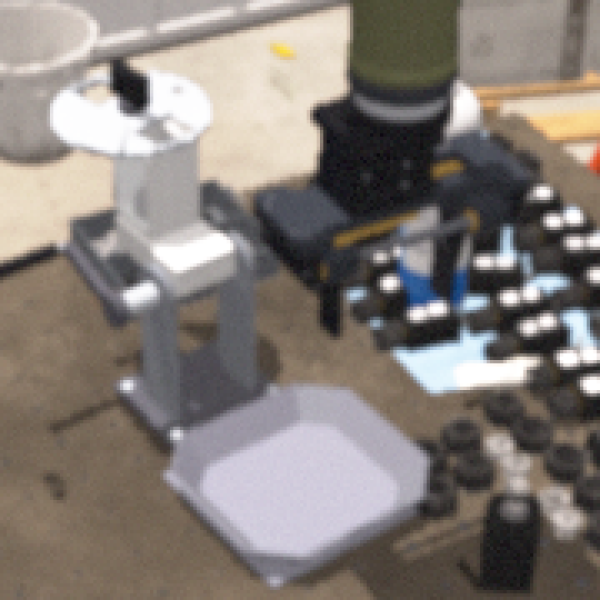

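Run:
```python
from h import *
for n in ('scene','side'):
    d=np.load(n+'0.npz');p=d['p'];f=d['f'].astype(int)
    P=p.reshape(-1,3)
    def box(q): 
        r=cv2.minAreaRect(q[:,:2].astype(np.float32)*1000);return np.round(r[0],1),np.round(r[1],1),round(r[2],1),len(q)
    # white disc
    m=(abs(P[:,0]-.6)<.3)&(abs(P[:,1]-.25)<.3)
    k=m&(P[:,2]>.235)&(P[:,2]<.26)&(f.reshape(-1,3).min(1)>120)
    print(n,'disc',box(P[k]),np.median(P[k][:,2]), cv2.minEnclosingCircle(P[k][:,:2].astype(np.float32)))
    k=m&(P[:,2]>.263)&(P[:,2]<.31)&(f.reshape(-1,3).max(1)<90)
    print('knob n',k.sum(),P[k].mean(0) if k.sum() else 0, P[k].max(0) if k.sum() else 0)
    k2=k&(P[:,2]>.288)
    if k2.sum()>4: print('knobtop',box(P[k2]),P[k2].mean(0))
if 1:
    p=np.load('scene0.npz')['p']
    for u,v in [(321,309),(322,311),(340,335),(339,337)]: print(u,v,p[v-1:v+2,u-1:u+2].reshape(-1,3).round(4)[[0,4,8]].tolist())
    P=p.reshape(-1,3)
    # low objects on strip
    m=(P[:,0]>.3)&(P[:,0]<.68)&(P[:,1]<.0)&(P[:,1]>-.6)&(P[:,2]>.012)&(P[:,2]<.1)
    H=np.zeros((160,160),np.uint8);ij=((P[m][:,:2]-[.2,-.7])/.005).astype(int)
    H[ij[:,0],ij[:,1]]=1
    n_,l,s,c=cv2.connectedComponentsWithStats(H)
    for i in range(1,n_):
        q=P[m][l[ij[:,0],ij[:,1]]==i]
        if len(q)>15: print(len(q),q.min(0).round(3),q.max(0).round(3),box(q), 'rim',box(q[q[:,2]>q[:,2].max()-.006]))
P=np.load('wrist0.npz')['p'].reshape(-1,3)
k=(P[:,2]<.012)&(P[:,2]>-.002)
f=np.load('wrist0.npz')['f'].reshape(-1,3)
k&=(f.min(1)>190)&(P[:,0]<.72)&(P[:,1]>.08)
print('dish',box(P[k]),np.median(P[k],0))
im=np.load('wrist0.npz')['f'];dp=np.load('wrist0.npz')['p']
for u,v in [(265,330//1),(190,120)]: print(u,v,dp[v,u],im[v,u])
```

```text
scene disc (array([646. , 206.3]), array([299.3, 344.5]), 56.0, 826) 0.24962167140065927 ((0.668631911277771, 0.1910470426082611), 0.2084469497203827)
knob n 482 [0.62847414 0.04355803 0.29212466] [0.73771265 0.32692101 0.30998024]
knobtop (array([587.3, 111.9]), array([162.3, 393.9]), 22.7, 328) [ 0.6298723  -0.00755407  0.30050238]
side disc (array([684.9, 256.6]), array([135.5, 354.7]), 64.7, 762) 0.2526660469739573 ((0.6962709426879883, 0.27769193053245544), 0.18079838156700134)
knob n 433 [0.63007534 0.05822144 0.29183935] [0.73631029 0.32387105 0.30994273]
knobtop (array([648.9, 140.7]), array([174.6, 363.4]), 0.0, 277) [0.63178399 0.01075739 0.30170655]
321 309 [[0.6054, -0.1622, 0.0181], [0.604, -0.1685, 0.0216], [0.6034, -0.1737, 0.0234]]
322 311 [[0.6009, -0.173, 0.0242], [0.6023, -0.1755, 0.0222], [0.6017, -0.1807, 0.0242]]
340 335 [[0.5987, -0.2538, 0.0233], [0.6006, -0.2557, 0.0205], [0.5986, -0.2619, 0.0252]]
339 337 [[0.5934, -0.2574, 0.0232], [0.5938, -0.2609, 0.0232], [0.594, -0.2647, 0.0238]]
681 [ 0.311 -0.278  0.012] [ 0.361 -0.228  0.088] (array([ 335.4, -252.5])
[... 455 characters left out ...]
2  0.013] [ 0.678 -0.     0.032] (array([602. , -20.1]), array([ 28.9, 150.5]), 85.8, 87) rim (array([601.1, -22.9]), array([ 26.5, 150.8]), 82.8, 57)
69 [ 0.586 -0.27   0.013] [ 0.608 -0.249  0.026] (array([ 596.4, -259.1]), array([22.4, 17.9]), 69.3, 69) rim (array([ 596.5, -259.7]), array([19.9, 17.8]), 74.9, 47)
65 [ 0.591 -0.185  0.013] [ 0.61  -0.162  0.025] (array([ 601.6, -174.3]), array([20.2, 21.9]), 12.2, 65) rim (array([ 600.9, -175. ]), array([21.4, 18.8]), 78.3, 47)
dish (array([604.8, 121. ]), array([ 89.3, 165. ]), 86.3, 6028) [0.61691841 0.1047237  0.00396332]
265 330 [ 0.6242982  -0.21491057 -0.00193014] [132 118 100]
190 120 [0.54325254 0.07253323 0.00310793] [200 196 201]
```

Run:
```python
from h import *
d=np.load('wrist0.npz');save('wz',cv2.resize(d['f'][0:240,130:370],(600,600),interpolation=3))
```

```text
(no output)
```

View pics/wz.png

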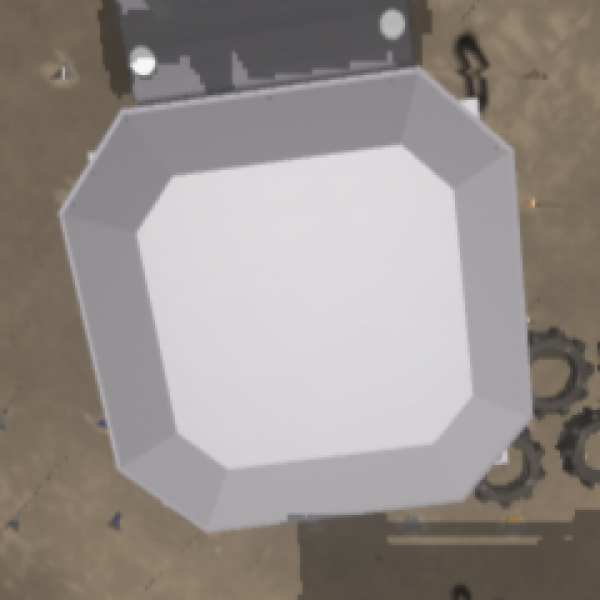

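Run:
```python
from h import *
d=np.load('wrist0.npz')['p']
W=lambda x,y: np.median(d[int(y/2.5)-1:int(y/2.5)+2,130+int(x/2.5)-1:130+int(x/2.5)+2].reshape(-1,3),0)
pts=[W(*q) for q in [(177,179),(401,150),(451,192),(468,391),(434,439),(229,464),(141,235),(180,430)]]
pts=np.array(pts);print(pts.round(4).tolist())
dg=lambda a,b:np.degrees(np.arctan2(*(b-a)[1::-1]))
print(dg(pts[0],pts[1]),dg(pts[5],pts[4]),dg(pts[3],pts[2])-90,dg(pts[7],pts[6])-90)
# floor rim plane z=.03: outer corners
print('centre',(pts[0]+pts[1]+pts[4]+pts[5])/4,(pts[2]+pts[3]+pts[6]+pts[7])/4)
for b in [(143,60),(392,22)]: print('bolt',W(*b))
for n in('scene','side'):
    D=np.load(n+'0.npz');p=D['p'];f=D['f'].astype(int)
    P=p.reshape(-1,3);F=f.reshape(-1,3)
    m=(abs(P[:,0]-.62)<.15)&(abs(P[:,1]-.33)<.13)
    k=m&(P[:,2]>.235)&(P[:,2]<.26)&(F.min(1)>120)
    print(n,'disc',k.sum(),P[k].min(0),P[k].max(0),np.median(P[k][:,2]),cv2.minEnclosingCircle(P[k][:,:2].astype(np.float32)))
    k=m&(P[:,2]>.265)&(P[:,2]<.31)&(F.max(1)<110)
    print('knob',k.sum(),P[k].round(3)[::3].tolist())
```

```text
[[0.5585, 0.1244, 0.0033], [0.6572, 0.1353, 0.0043], [0.6794, 0.1192, 0.0036], [0.6898, 0.0317, 0.0041], [0.6738, 0.009, 0.0039], [0.5747, -0.0032, 0.0041], [0.5413, 0.1005, 0.0039], [0.5531, 0.0127, 0.004]]
6.314708848286031 6.988510162009501 6.792654827169343 7.652375045471345
centre [0.61604834 0.06636834 0.00391222] [0.61589475 0.06602021 0.00391003]
bolt [0.55057195 0.16792847 0.01245551]
bolt [0.65265651 0.18242623 0.01246598]
scene disc 819 [0.51857318 0.23679808 0.23508879] [0.65324979 0.37577259 0.25739889] 0.2496382643075311 ((0.5869429707527161, 0.3054296374320984), 0.07061649858951569)
knob 104 [[0.585, 0.327, 0.288], [0.58, 0.322, 0.288], [0.587, 0.319, 0.288], [0.582, 0.314, 0.288], [0.578, 0.319, 0.284], [0.582, 0.306, 0.289], [0.575, 0.319, 0.281], [0.579, 0.307, 0.287], [0.584, 0.299, 0.289], [0.576, 0.314, 0.28], [0.578, 0.299, 0.288], [0.583, 0.29, 0.291], [0.592, 0.29, 0.288], [0.579, 0.308, 0.28], [0.582, 0.295, 0.285], [0.588, 0.287, 0.288], [0.578, 0.322, 0.27], [0.579, 0.303, 0.279], [0.583, 0.29, 0.284], [0.591, 0.288, 0.283], [0.577, 0.313, 0.271], [0.58, 0.
[... 580 characters left out ...]
, 0.307, 0.291], [0.576, 0.314, 0.288], [0.581, 0.302, 0.293], [0.589, 0.298, 0.293], [0.578, 0.312, 0.285], [0.582, 0.297, 0.291], [0.589, 0.291, 0.293], [0.578, 0.313, 0.281], [0.582, 0.298, 0.287], [0.588, 0.287, 0.292], [0.574, 0.321, 0.275], [0.579, 0.306, 0.281], [0.583, 0.293, 0.287], [0.591, 0.288, 0.287], [0.578, 0.321, 0.27], [0.578, 0.296, 0.283], [0.584, 0.288, 0.286], [0.594, 0.289, 0.283], [0.579, 0.317, 0.269], [0.582, 0.298, 0.278], [0.587, 0.288, 0.281], [0.575, 0.314, 0.268], [0.58, 0.302, 0.273], [0.583, 0.286, 0.28], [0.593, 0.287, 0.277], [0.581, 0.297, 0.272], [0.588, 0.289, 0.274], [0.582, 0.299, 0.267], [0.588, 0.29, 0.27], [0.583, 0.294, 0.266], [0.59, 0.289, 0.267]]
```

The wrist crop shows the dish square on, with stand yaw about 7° and floor centre (0.616, 0.066). The cap disc's centre at (0.5865, 0.3057) fits this. That puts the stand origin at about (0.598, 0.2114). Both strays have their tops at 24 mm, so they are hex nuts. The upper bin at (0.472, -0.179) is the hex bin, and the lower one at (0.459, -0.344) is for inserts. Next I'll look down on the cap.

Emit:
servo_tool(series=[[[0.1,0,-0.3,0,0,0,1],[0.2,-0.05,-0.55,0,0,0,1],[0.4,-0.1,-0.6,0,0,0,1],[1,-0.2083,-0.6,0,0,0,1],[1,-0.2083,-0.6,0,0,0,1],[1,-0.2083,-0.6,0,0,0,1],[1,-0.2083,-0.6,0,0,0,1],[1,-0.2083,-0.6,0,0,0,1],[1,-0.2083,-0.6,0,0,0,1],[1,-0.2083,-0.6,0,0,0,1],[1,-0.2083,-0.6,0,0,0,1],[1,-0.2083,-0.6,0,0,0,1]]])

```text
time_s: 1.3
tool_pos: [0.5875, 0.3002, 0.4023]
tool_rot: [180.0, 0.0, 90.1]
force: [0.1, -1.4, 0.1]
grip_width: 0.0871
grasp_force: 0.0
```

Run:
```python
from h import *
c=cam('wrist');np.savez('w1.npz',p=cloud(c),f=c['frame'])
save('w1',cv2.resize(c['frame'][90:330,150:430],(800,600*800//700) if 0 else (700,600),interpolation=3))
o=get_obs();print(o['time_s'],o['tool_pos'],o['tool_rot'],o['force'],o['qpos'])
```

```text
1.35 [0.58807786 0.29853281 0.40203389] [-1.79997525e+02  9.80565342e-02  8.99173049e+01] [ 0.15444958 -0.19729882  0.36577509] [-20.76011697  19.55671348 -12.46861552  61.74389749   4.28039503
  99.1566734  -31.93439719]
```

View pics/w1.png

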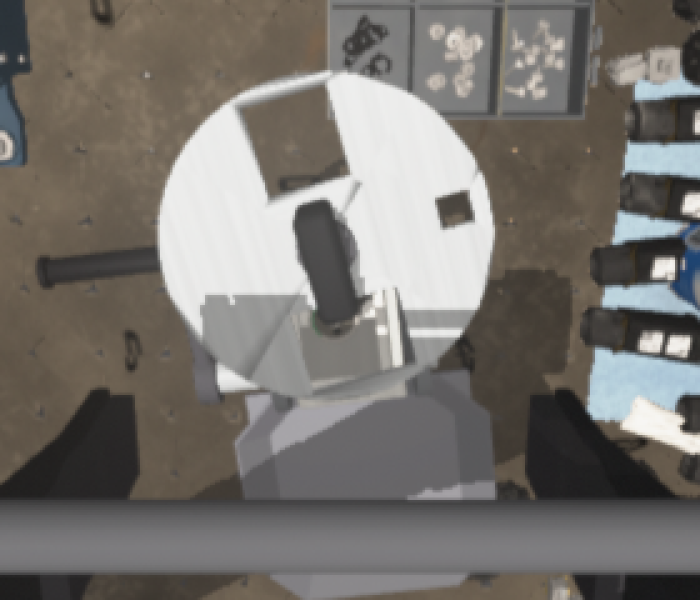

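The cap is seen from above with its disc centre near (326,235). The small hole is on the right at (455,208), the blank is on the left, the 34 mm opening is at the top (295,145), and the 46 mm one lies over the tube. So the cap is near -85° and must turn about +175°. I'll measure the exact angles.

Run:
```python
from h import *
d=np.load('w1.npz');p=d['p'];f=d['f'].astype(int)
P=p.reshape(-1,3);F=f.reshape(-1,3)
near=np.hypot(P[:,0]-.5865,P[:,1]-.3057)<.08
k=near&(P[:,2]>.284)&(P[:,2]<.3)
q=P[k];r=cv2.minAreaRect(q[:,:2].astype(np.float32)*1000);print('knob',r,k.sum(),q[:,2].max(),np.median(q[:,2]))
k=near&(P[:,2]>.243)&(P[:,2]<.26)
q=P[k];e=cv2.minEnclosingCircle(q[:,:2].astype(np.float32)*1000);print('disc',e,np.median(q[:,2]))
# crank bar
k=(P[:,2]>.145)&(P[:,2]<.168)&(P[:,0]<.53)&(P[:,0]>.4)&(abs(P[:,1]-.27)<.05)
q=P[k];print('crank',cv2.minAreaRect(q[:,:2].astype(np.float32)*1000),k.sum(),q.min(0),q.max(0))
# hole corners -> intersect z=.252
W=lambda x,y:p[int(90+y/2.5),int(150+x/2.5)]
c=cam('wrist')
def ray(x,y,z=.252):
    u,v=150+x/2.5,90+y/2.5
    r_=c['rotation']@np.array([(u-c['cx'])/c['fx'],(v-c['cy'])/c['fy'],1]);return (c['origin']+r_*(z-c['origin'][2])/r_[2])[:2].round(4)
print('h14',ray(455,210),'h34 corners',[ray(*a) for a in [(238,105),(330,83),(353,178),(268,203)]], 'edge',ray(160,235),ray(493,235),ray(326,72))
```

```text
knob ((584.4990234375, 308.5888366699219), (14.086437225341797, 42.09987258911133), 15.72970199584961) 720 0.2931105264057361 0.29048816726741206
disc ((584.6229858398438, 308.2857666015625), 67.18090057373047) 0.2518510007958075
crank ((484.35076904296875, 264.3702087402344), (48.87842559814453, 103.38704681396484), 59.3492431640625) 582 [0.4335057  0.22003533 0.14577362] [0.51840121 0.28595906 0.16549007]
h14 [0.6363 0.3211] h34 corners [array([0.5523, 0.3615]), array([0.5872, 0.3695]), array([0.596 , 0.3338]), array([0.5627, 0.324 ])] edge [0.5195 0.3113] [0.6518 0.3111] [0.5857 0.3735]
```

Emit:
servo_tool(series=[[[0.023,-0.006,0,0,0,0.46,1],[0.023,-0.006,0,0,0,0.46,1],[0.023,-0.006,0,0,0,0.46,1],[0.023,-0.006,0,0,0,0.46,1],[0.023,-0.006,0,0,0,0.46,1],[0.023,-0.006,0,0,0,0.46,1],[0.023,-0.006,0,0,0,0.46,1],[0.023,-0.006,0,0,0,0.46,1],[0.023,-0.006,0,0,0,0.46,1],[0.023,-0.006,0,0,0,0.46,1],[0.023,-0.006,0,0,0,0.46,1],[0.023,-0.006,0,0,0,0.46,1]]])

```text
time_s: 2.4
tool_pos: [0.5868, 0.304, 0.4023]
tool_rot: [179.9, 0.0, 6.6]
force: [0.8, 0.1, -0.7]
grip_width: 0.0871
grasp_force: 0.0
```

Emit:
servo_tool(series=[[[0,0,0,0,0,0.4567,1],[0,0,0,0,0,0.4567,1],[0,0,0,0,0,0.4567,1],[0,0,0,0,0,0.4567,1],[0,0,0,0,0,0.4567,1],[0,0,0,0,0,0.4567,1],[0,0,0,0,0,0.4567,1],[0,0,0,0,0,0.4567,1],[0,0,0,0,0,0.4567,1],[0,0,0,0,0,0.4567,1],[0,0,0,0,0,0.4567,1],[0,0,0,0,0,0.4567,1]]])

```text
time_s: 3.4
tool_pos: [0.5948, 0.2945, 0.3988]
tool_rot: [177.9, 1.6, -56.0]
force: [0.9, -0.8, -1.6]
grip_width: 0.0868
grasp_force: 0.0
```

```bash
cat > k.py <<'E'
from h import *
c=cam('wrist');P=cloud(c).reshape(-1,3)
near=np.hypot(P[:,0]-.585,P[:,1]-.307)<.08
q=P[near&(P[:,2]>.284)&(P[:,2]<.3)];print('knob',cv2.minAreaRect(q[:,:2].astype(np.float32)*1000),len(q))
q=P[near&(P[:,2]>.243)&(P[:,2]<.26)];print('disc',cv2.minEnclosingCircle(q[:,:2].astype(np.float32)*1000))
o=get_obs();print(o['time_s'],o['tool_pos'],o['tool_rot'],o['qpos'])
E
python3 k.py
```

```text
knob ((584.3493041992188, 308.3102111816406), (14.101645469665527, 41.11109924316406), 15.756956100463867) 698
disc ((584.003662109375, 308.6661682128906), 68.00163269042969)
3.45 [0.59423999 0.29877295 0.39526938] [177.61949108   1.67649458 -55.76852399] [ -66.42344078   34.36155998   70.6755539    60.91175074  -33.74294368
  106.64774727 -154.17564695]
```

The wrist turns the other way from what I expected: j7 and j3 are at their limits. I'll go back to yaw 105.8 and turn the cap in two bites.

Emit:
servo_tool(series=[[[0,0,0,0,0,-0.45,1],[0,0,0,0,0,-0.45,1],[0,0,0,0,0,-0.45,1],[0,0,0,0,0,-0.45,1],[0,0,0,0,0,-0.45,1],[0,0,0,0,0,-0.45,1],[0,0,0,0,0,-0.45,1],[0,0,0,0,0,-0.45,1],[0,0,0,0,0,-0.45,1],[0,0,0,0,0,-0.45,1],[0,0,0,0,0,-0.45,1],[0,0,0,0,0,-0.45,1]]])

```text
time_s: 4.45
tool_pos: [0.5965, 0.2914, 0.3988]
tool_rot: [-178.8, 2.3, 25.3]
force: [-0.4, 0.1, 0.4]
grip_width: 0.0875
grasp_force: 0.0
```

Emit:
servo_tool(series=[[[0,0,0,0,0,-0.44,1],[0,0,0,0,0,-0.44,1],[0,0,0,0,0,-0.44,1],[0,0,0,0,0,-0.44,1],[0,0,0,0,0,-0.44,1],[0,0,0,0,0,-0.44,1],[0,0,0,0,0,-0.44,1],[0,0,0,0,0,-0.44,1],[0,0,0,0,0,-0.44,1],[0,0,0,0,0,-0.44,1],[0,0,0,0,0,-0.44,1],[0,0,0,0,0,-0.44,1]]])

```text
time_s: 5.45
tool_pos: [0.5964, 0.2915, 0.3987]
tool_rot: [-177.5, -0.7, 104.3]
force: [-0.6, 0.3, 0.9]
grip_width: 0.0869
grasp_force: 0.0
```

```bash
cat >> h.py <<'E'
def go(pos,yaw,o=None):
    "shift units and rotvec units to reach a downward pose"
    o=o or get_obs();r=R.from_euler('xyz',o['tool_rot'],degrees=True)
    t=R.from_euler('xyz',[180,0,yaw],degrees=True)
    return rel(pos,o),((r.inv()*t).as_rotvec()/np.pi).round(4)
E
python3 - <<'E'
from h import *
exec(open('k.py').read().split('\n',1)[1]); print(go([.5844,.3084,.262],105.8))
E
```

```text
knob ((584.3013916015625, 309.0705261230469), (13.931949615478516, 41.13038635253906), 14.690777778625488) 754
disc ((584.4778442382812, 308.3284606933594), 67.22061157226562)
5.5 [0.59633352 0.29179936 0.39870888] [-177.51350499   -0.68251587  104.06336464] [-52.4804873   24.38902293  39.62142192  60.42822664 -16.38714428
 102.38228433  -4.30120092]
(array([ 0.0579, -0.0053,  0.4571]), array([-0.0138, -0.004 , -0.0096]))
```

Emit:
servo_tool(series=[[[0.055,-0.005,0,-0.0138,-0.004,-0.0075,1],[0.055,-0.005,0,-0.0138,-0.004,-0.0075,1],[0.055,-0.005,0.1,-0.0138,-0.004,-0.0075,1],[0.056,-0.005,0.2,-0.0138,-0.004,-0.0075,1],[0.056,-0.005,0.28,-0.0138,-0.004,-0.0075,1],[0.057,-0.005,0.34,-0.0138,-0.004,-0.0075,1],[0.058,-0.0053,0.38,-0.0138,-0.004,-0.0075,1],[0.058,-0.0053,0.42,-0.0138,-0.004,-0.0075,1],[0.058,-0.0053,0.45,-0.0138,-0.004,-0.0075,1],[0.058,-0.0053,0.457,-0.0138,-0.004,-0.0075,1],[0.058,-0.0053,0.457,-0.0138,-0.004,-0.0075,1],[0.058,-0.0053,0.457,-0.0138,-0.004,-0.0075,1]]])

```text
time_s: 6.5
tool_pos: [0.584, 0.3109, 0.2627]
tool_rot: [179.9, -0.0, 105.7]
force: [-0.3, -0.4, 0.1]
grip_width: 0.0873
grasp_force: 0.0
```

Emit:
servo_tool(series=[[[0,0,0,0,0,0,0.3],[0,0,0,0,0,0,0],[0,0,0,0,0,0,0],[0,0,0,0,0,0,0],[0,0,0,0,0,0,0],[0,0,0,0,0,0,0],[0,0,0,0,0,0,0],[0,0,0,0,0,0,0],[0,0,0,0,0,0,0],[0,0,0,0,0,0,0]]], grip_force=25)

```text
time_s: 7.33
tool_pos: [0.5835, 0.3108, 0.2618]
tool_rot: [-180.0, -0.0, 105.7]
force: [-0.1, -0.0, 0.4]
grip_width: 0.0285
grasp_force: 0.0
```

Emit:
servo_tool(series=[[[-0.007,0.002,0,0,0,0,0],[-0.007,0.002,0,0,0,0,0],[-0.007,0.002,0,0,0,0,0],[-0.007,0.002,0,0,0,0,0],[-0.007,0.002,0,0,0,0,0],[-0.007,0.002,0,0,0,0,0]]])

```text
time_s: 7.83
tool_pos: [0.585, 0.3085, 0.2619]
tool_rot: [180.0, 0.0, 105.7]
force: [2.1, -0.9, -0.6]
grip_width: 0.0138
grasp_force: 25.0
```

Emit:
servo_tool(series=[[[0,0,0,0,0,-0.028,0],[0,0,0,0,0,-0.056,0],[0,0,0,0,0,-0.084,0],[0,0,0,0,0,-0.112,0],[0,0,0,0,0,-0.14,0],[0,0,0,0,0,-0.168,0],[0,0,0,0,0,-0.196,0],[0,0,0,0,0,-0.224,0],[0,0,0,0,0,-0.252,0],[0,0,0,0,0,-0.28,0],[0,0,0,0,0,-0.3,0],[0,0,0,0,0,-0.3,0]]])

```text
time_s: 8.83
tool_pos: [0.5849, 0.3084, 0.2619]
tool_rot: [-180.0, 0.0, 159.8]
force: [2.0, -1.2, -0.3]
grip_width: 0.0141
grasp_force: 25.0
```

```bash
python3 -c "
from h import *
print(get_obs())"
```

```text
{'time_s': 8.8333, 'qpos': array([-52.49467828,  20.32358139,  29.89331588,  78.95608726,
       -10.00622667,  83.34459643,  46.77057868]), 'joint_velocities': array([-0.40766405,  0.15054175,  0.68400776, -0.01421757, -0.21961082,
        0.10964491, -5.38424883]), 'effort': array([ -1.07805669, -46.98138714,   4.5536229 , -31.19570017,
        -0.63549042,   0.38130037,   0.57319092]), 'tool_pos': array([0.58493022, 0.30841887, 0.26185676]), 'tool_rot': array([-1.79978025e+02,  2.04743399e-02,  1.59765336e+02]), 'force': array([ 2.03433898, -1.16026176, -0.26114225]), 'wrist_torque': array([-0.17283142, -0.3943056 ,  0.06807025]), 'grasp_force': 24.99905667733401, 'grip_width': 0.014063149901030088}
```

Emit:
servo_tool(series=[[[0,0,0,0,0,-0.03,0],[0,0,0,0,0,-0.06,0],[0,0,0,0,0,-0.09,0],[0,0,0,0,0,-0.12,0],[0,0,0,0,0,-0.15,0],[0,0,0,0,0,-0.18,0],[0,0,0,0,0,-0.21,0],[0,0,0,0,0,-0.24,0],[0,0,0,0,0,-0.27,0],[0,0,0,0,0,-0.3,0],[0,0,0,0,0,-0.3,0],[0,0,0,0,0,-0.3,0]]])

```text
time_s: 9.83
tool_pos: [0.5846, 0.3081, 0.2619]
tool_rot: [-180.0, -0.1, -146.5]
force: [0.1, -2.7, 0.9]
grip_width: 0.0137
grasp_force: 24.9
```

Emit:
servo_tool(series=[[[0,0,0,0,0,0,0.45],[0,0,0,0,0,0,0.45],[0,0,0,0,0,0,0.45],[0,0,0,0,0,0,0.45],[0,0,0,0,0,0,0.45],[0,0,-0.1,0,0,0,0.6],[0,0,-0.2,0,0,0,0.6],[0,0,-0.25,0,0,0,0.6],[0,0,-0.25,0,0,0,0.6]]])

```text
time_s: 10.58
tool_pos: [0.5861, 0.3098, 0.3417]
tool_rot: [-180.0, 0.4, -146.3]
force: [-0.1, 0.3, 0.9]
grip_width: 0.0506
grasp_force: 0.0
```

Emit:
servo_tool(series=[[[0,0,0,0,0,0.45,0.6],[0,0,0,0,0,0.45,0.6],[0,0,0,0,0,0.45,0.6],[0,0,0,0,0,0.45,0.6],[0,0,0,0,0,0.45,0.6],[0,0,0,0,0,0.45,0.6],[0,0,0,0,0,0.45,0.6],[0,0,0,0,0,0.45,0.6],[0,0,0,0,0,0.45,0.6],[0,0,0,0,0,0.45,0.6],[0,0,0,0,0,0.45,0.6],[0,0,0,0,0,0.45,0.6]]])

```text
time_s: 11.58
tool_pos: [0.5843, 0.3092, 0.3358]
tool_rot: [-179.9, -0.0, 132.4]
force: [-0.2, -0.8, -0.4]
grip_width: 0.0519
grasp_force: 0.0
```

Emit:
servo_tool(series=[[[0,0,0,0,0,0.45,0.6],[0,0,0,0,0,0.45,0.6],[0,0,0,0,0,0.45,0.6],[0,0,0,0,0,0.45,0.6],[0,0,0,0,0,0.45,0.6],[0,0,0,0,0,0.45,0.6],[0,0,0,0,0,0.45,0.6],[0,0,0,0,0,0.45,0.6],[0,0,0,0,0,0.45,0.6],[0,0,0,0,0,0.45,0.6],[0,0,0,0,0,0.45,0.6],[0,0,0,0,0,0.45,0.6]]])

```text
time_s: 12.58
tool_pos: [0.5843, 0.3091, 0.3358]
tool_rot: [-180.0, 0.1, 51.4]
force: [0.2, -0.5, -0.2]
grip_width: 0.0521
grasp_force: 0.0
```

```bash
python3 k.py
```

```text
knob ((584.7122802734375, 308.9422302246094), (41.46892166137695, 14.04733657836914), 33.298343658447266) 1153
disc ((584.1429443359375, 308.71209716796875), 67.22488403320312)
12.6333 [0.58429627 0.30917152 0.33579968] [-1.79971344e+02  7.24065277e-02  5.14626316e+01] [-63.10429257  22.8170349   47.3885545   71.68096812 -16.58160954
  92.39610921 -57.27522829]
```

Emit:
servo_tool(series=[[[0,0,0,0,0,0.1006,0.6],[0,0,0,0,0,0.1006,0.6],[0,0,0,0,0,0.1006,0.6],[0,0,0.06,0,0,0.1006,0.6],[0,0,0.12,0,0,0.1006,0.6],[0,0,0.18,0,0,0.1006,0.6],[0,0,0.22,0,0,0.1006,0.6],[0,0,0.246,0,0,0.1006,0.6],[0,0,0.246,0,0,0.1006,0.6],[0,0,0.246,0,0,0.1006,0.4],[0,0,0.246,0,0,0.1006,0],[0,0,0.246,0,0,0.1006,0]]])

```text
time_s: 13.63
tool_pos: [0.5853, 0.309, 0.2642]
tool_rot: [180.0, -0.1, 33.6]
force: [0.4, -0.7, -0.5]
grip_width: 0.0392
grasp_force: 0.0
```

Emit:
servo_tool(series=[[[0,0,0,0,0,0,0],[0,0,0,0,0,0,0],[0,0,0,0,0,0,0],[0,0,0,0,0,0,0],[0,0,0,0,0,0,0],[0,0,0,0,0,0,0],[0,0,0,0,0,0,0],[0,0,0,0,0,0,0]]])

```text
time_s: 14.3
tool_pos: [0.5851, 0.3084, 0.2633]
tool_rot: [180.0, -0.0, 33.6]
force: [2.1, -2.2, 1.3]
grip_width: 0.0138
grasp_force: 25.0
```

Turn +63.5°, then release and rise to check.

Emit:
servo_tool(series=[[[0,0,0,0,0,-0.032,0],[0,0,0,0,0,-0.064,0],[0,0,0,0,0,-0.096,0],[0,0,0,0,0,-0.128,0],[0,0,0,0,0,-0.16,0],[0,0,0,0,0,-0.192,0],[0,0,0,0,0,-0.224,0],[0,0,0,0,0,-0.256,0],[0,0,0,0,0,-0.288,0],[0,0,0,0,0,-0.32,0],[0,0,0,0,0,-0.345,0],[0,0,0,0,0,-0.353,0]]])

```text
time_s: 15.3
tool_pos: [0.5851, 0.3085, 0.2633]
tool_rot: [180.0, 0.0, 97.3]
force: [2.0, -2.1, 1.1]
grip_width: 0.0138
grasp_force: 25.0
```

Emit:
servo_tool(series=[[[0,0,0,0,0,0,0],[0,0,0,0,0,0,0],[0,0,0,0,0,0,0.45],[0,0,0,0,0,0,0.45],[0,0,0,0,0,0,0.45],[0,0,0,0,0,0,0.45],[0,0,0,0,0,0,0.45],[0,0,-0.13,0,0,0,1],[0,0,-0.26,0,0,0,1],[0,0,-0.4,0,0,0,1],[0,0,-0.47,0,0,0,1],[0,0,-0.47,0,0,0,1]]])

```text
time_s: 16.3
tool_pos: [0.5862, 0.3093, 0.4105]
tool_rot: [179.5, -0.2, 97.2]
force: [0.6, -1.0, 0.8]
grip_width: 0.0646
grasp_force: 0.0
```

```bash
python3 k.py
python3 - <<'E'
from h import *
c=cam('wrist');np.savez('w2.npz',p=cloud(c),f=c['frame'])
save('w2',cv2.resize(c['frame'][90:330,150:430],(700,600),interpolation=3))
E
```

```text
knob ((584.4653930664062, 309.27752685546875), (13.186300277709961, 40.93669509887695), 6.925520420074463) 657
disc ((584.6508178710938, 308.23046875), 67.30455780029297)
16.35 [0.58567164 0.30908877 0.407372  ] [ 1.79704024e+02 -1.15852517e-01  9.71362350e+01] [-56.21430236  21.76618487  39.54749237  62.5338948  -13.91531914
  99.74201622 -14.07216889]
```

View pics/w2.png

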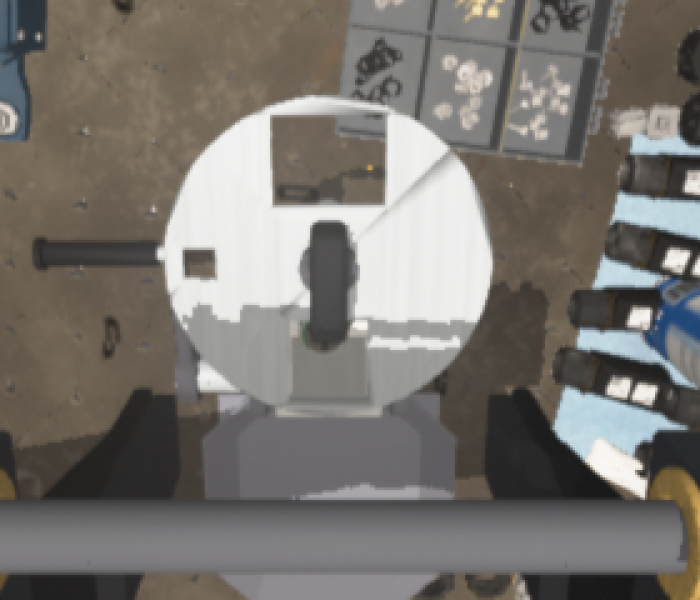

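The 34 mm opening now lies over the tube at (330,365). The 46 mm one is at the back (330,160) and the 14 mm one on the left. The crank bar is at (38–160, 252), so I'll measure it next.

Run:
```python
from h import *
p=np.load('w2.npz')['p'];
for x in (40,60,90,120,145):
    col=p[90+225//5*2:90+int(285/2.5),150+int(x/2.5)]
    k=(col[:,2]>.12)&(col[:,2]<.19);q=col[k]
    if len(q): print(x,q[:,0].mean().round(4),q[:,1].min().round(4),q[:,1].max().round(4),q[:,2].max().round(4),len(q))
o=get_obs();yw=np.radians(7)
S=np.array([.5961,.2142]);ex=np.array([np.cos(yw),np.sin(yw)]);ey=np.array([-np.sin(yw),np.cos(yw)])
for x in(-.128,-.150,-.09): print(x,S+x*ex+.0773*ey)
xy=S-.137*ex+.0773*ey
print(go([*xy,.24],187),go([*xy,.137],187))
```

```text
40 0.4377 0.2643 0.2806 0.1627 14
60 0.448 0.268 0.2792 0.1623 10
90 0.4636 0.2699 0.2817 0.1626 10
120 0.4791 0.2719 0.2832 0.1633 10
145 0.4922 0.2739 0.2853 0.1629 10
-0.128 [0.45963359 0.27532454]
-0.15 [0.43779758 0.27264342]
-0.09 [0.49735035 0.27995558]
(array([-0.0601, -0.4594,  0.5491]), array([ 6.000e-04,  2.000e-04, -4.992e-01])) (array([-0.0603, -0.46  ,  0.8924]), array([ 6.000e-04,  2.000e-04, -4.992e-01]))
```

Emit:
servo_tool(series=[[[-0.02,-0.1,0,0,0,-0.04,1],[-0.06,-0.2,0,0,0,-0.08,1],[-0.06,-0.3,0,0,0,-0.12,1],[-0.06,-0.4,0,0,0,-0.16,1],[-0.06,-0.446,0,0,0,-0.5,1],[-0.06,-0.446,0,0,0,-0.5,1],[-0.06,-0.446,0,0,0,-0.5,1],[-0.06,-0.446,0,0,0,-0.5,1],[-0.06,-0.446,0,0,0,-0.5,1],[-0.06,-0.446,0,0,0,-0.5,1],[-0.06,-0.446,0,0,0,-0.5,1],[-0.06,-0.446,0,0,0,-0.5,1]]])

```text
time_s: 17.4
tool_pos: [0.4532, 0.2745, 0.4021]
tool_rot: [-179.9, -0.2, -176.5]
force: [0.2, -1.1, 0.3]
grip_width: 0.087
grasp_force: 0.0
```

Run:
```python
from h import *
o=get_obs();print(o['tool_pos'],o['tool_rot'],o['qpos'],go([.4547,.2747,.137],187))
```

```text
[0.45320484 0.27449662 0.40207065] [-1.79896178e+02 -1.69619411e-01 -1.76519683e+02] [-65.3148221    1.77635166  32.4492197   82.51416498  -0.95133544
  96.18461371  60.50319403] (array([-0.0076,  0.002 ,  0.8835]), array([-0.0005, -0.001 , -0.0196]))
```

Emit:
servo_tool(series=[[[-0.003,0.002,0.1,0,0,-0.0196,0.7],[-0.003,0.002,0.2,0,0,-0.0196,0.6],[-0.004,0.002,0.3,0,0,-0.0196,0.6],[-0.005,0.002,0.4,0,0,-0.0196,0.6],[-0.005,0.002,0.5,0,0,-0.0196,0.6],[-0.006,0.002,0.6,0,0,-0.0196,0.6],[-0.006,0.002,0.68,0,0,-0.0196,0.6],[-0.006,0.002,0.76,0,0,-0.0196,0.6],[-0.007,0.002,0.83,0,0,-0.0196,0.6],[-0.0076,0.002,0.8835,0,0,-0.0196,0.6],[-0.0076,0.002,0.8835,0,0,-0.0196,0.6],[-0.0076,0.002,0.8835,0,0,-0.0196,0.6]]])

```text
time_s: 18.4
tool_pos: [0.4548, 0.2744, 0.1373]
tool_rot: [-179.9, -0.2, -173.4]
force: [0.5, 0.3, 0.2]
grip_width: 0.0519
grasp_force: 0.0
```

Emit:
servo_tool(series=[[[0,0,0,0,0,0,0],[0,0,0,0,0,0,0],[0,0,0,0,0,0,0],[0,0,0,0,0,0,0],[0,0,0,0,0,0,0],[0,0,0,0,0,0,0],[0,0,0,0,0,0,0],[0,0,0,0,0,0,0],[0,0,0,0,0,0,0],[0,0,0,0,0,0,0]]], grip_force=45)

```text
time_s: 19.23
tool_pos: [0.4566, 0.2741, 0.1392]
tool_rot: [-179.9, -0.0, -173.4]
force: [-0.5, -4.1, 3.8]
grip_width: 0.0126
grasp_force: 45.0
```

Run:
```python
from h import *
o=get_obs();print(o['tool_pos'],o['tool_rot'],o['qpos'],o['force'],o['grip_width'])
yw=np.radians(7);ey=np.array([-np.sin(yw),np.cos(yw),0]);r=R.from_euler('xyz',o['tool_rot'],degrees=True)
a=1.309;f=lambda q:.08*np.sin(a-q)*ey+[0,0,.08*np.cos(a-q)]
for q in np.arange(0,2.61,.2): print(round(q,2),(r.inv().apply(f(q)-f(0))/.3).round(3))
```

```text
[0.45658368 0.27413843 0.13918987] [-1.79927638e+02 -2.10668224e-02 -1.73418379e+02] [-63.76379033   7.95083976  32.46150161 106.98418036  -4.58479793
  66.41207684  66.87082401] [-0.47693384 -4.10804686  3.83018118] 0.01256689297157359
0.0 [0. 0. 0.]
0.2 [-0.    -0.019 -0.05 ]
0.4 [-0.    -0.047 -0.095]
0.6 [-0.001 -0.084 -0.133]
0.8 [-0.001 -0.128 -0.164]
1.0 [-0.001 -0.177 -0.185]
1.2 [-0.002 -0.229 -0.196]
1.4 [-0.002 -0.282 -0.196]
1.6 [-0.002 -0.334 -0.186]
1.8 [-0.003 -0.384 -0.166]
2.0 [-0.003 -0.428 -0.136]
2.2 [-0.003 -0.465 -0.098]
2.4 [-0.004 -0.494 -0.053]
2.6 [-0.004 -0.514 -0.004]
```

Emit:
servo_tool(series=[[[0,-0.009,-0.025,0,0,0,0],[0,-0.019,-0.05,0,0,0,0],[0,-0.032,-0.073,0,0,0,0],[0,-0.047,-0.095,0,0,0,0],[0,-0.065,-0.115,0,0,0,0],[-0.001,-0.084,-0.133,0,0,0,0],[-0.001,-0.105,-0.15,0,0,0,0],[-0.001,-0.128,-0.164,0,0,0,0],[-0.001,-0.152,-0.176,0,0,0,0],[-0.001,-0.177,-0.185,0,0,0,0],[-0.001,-0.203,-0.192,0,0,0,0],[-0.001,-0.229,-0.196,0,0,0,0]]])

```text
time_s: 20.23
tool_pos: [0.4641, 0.2154, 0.2018]
tool_rot: [179.2, 0.2, -173.1]
force: [-5.5, 9.4, 14.1]
grip_width: 0.0127
grasp_force: 45.0
```

Emit:
servo_tool(series=[[[0,-0.027,-0.003,0,0,0,0],[0,-0.053,-0.002,0,0,0,0],[0,-0.079,0.002,0,0,0,0],[0,-0.105,0.008,0,0,0,0],[0,-0.131,0.018,0,0,0,0],[0,-0.155,0.028,0,0,0,0],[0,-0.178,0.043,0,0,0,0],[0,-0.199,0.059,0,0,0,0],[0,-0.219,0.078,0,0,0,0],[0,-0.236,0.098,0,0,0,0],[0,-0.251,0.12,0,0,0,0],[0,-0.265,0.143,0,0,0,0]]])

```text
time_s: 21.23
tool_pos: [0.4751, 0.1282, 0.1547]
tool_rot: [179.9, 0.2, -173.4]
force: [4.9, 4.4, 2.3]
grip_width: 0.0124
grasp_force: 45.3
```

Emit:
servo_tool(series=[[[0,-0.011,0.024,0,0,0,0],[0,-0.02,0.045,0,0,0,0],[0,-0.02,0.048,0,0,0,0],[0,-0.02,0.048,0,0,0,0],[0,-0.02,0.048,0,0,0,0],[0,-0.02,0.048,0,0,0,0],[0,-0.02,0.048,0,0,0,0],[0,-0.02,0.048,0,0,0,0],[0,-0.02,0.048,0,0,0,0],[0,-0.02,0.048,0,0,0,0],[0,-0.02,0.048,0,0,0,0],[0,-0.02,0.048,0,0,0,0]]])

```text
time_s: 22.23
tool_pos: [0.4757, 0.1221, 0.1398]
tool_rot: [-180.0, 0.2, -173.4]
force: [7.2, 1.9, -2.5]
grip_width: 0.0124
grasp_force: 45.1
```

Run:
```python
from h import *
o=get_obs();print(o['tool_pos'],o['tool_rot'],o['force'],o['grip_width'])
a=cam('scene');np.savez('s3.npz',p=cloud(a),f=a['frame']);b=cam('side')
save('s3',np.hstack([cv2.resize(x[110:290,190:370],(400,400),interpolation=3) for x in (a['frame'],b['frame'])]))
```

```text
[0.4757007  0.12213431 0.1397553 ] [-1.79978796e+02  1.63264161e-01 -1.73396393e+02] [ 7.23633675  1.91293618 -2.54968928] 0.012425138495881737
```

View pics/s3.png

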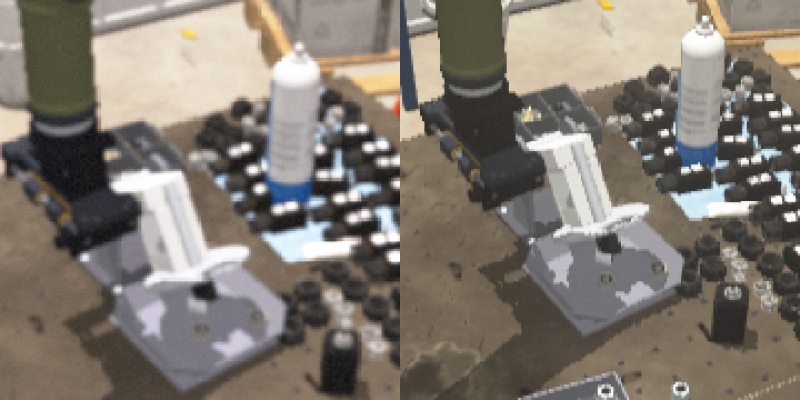

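The hopper is tipped, and two parts lie in the dish at (202,330) and (258,318). I'll zoom in to check for a third part and whether anything is still hanging in the tube.

Run:
```python
from h import *
d=np.load('s3.npz');p=d['p']
save('s3z',cv2.resize(d['f'][180:290,235:325],(490,600),interpolation=3))
P=p.reshape(-1,3);yw=np.radians(7);C=np.array([.616,.066])
x=(P[:,:2]-C)@np.array([[np.cos(yw),-np.sin(yw)],[np.sin(yw),np.cos(yw)]])
k=(abs(x[:,0])<.068)&(abs(x[:,1])<.064)&(P[:,2]>.011)&(P[:,2]<.04)
q=P[k];H=np.zeros((80,80),np.uint8);ij=((q[:,:2]-C+.1)/.0025).astype(int);H[ij[:,0],ij[:,1]]=1
H=cv2.dilate(H,np.ones((2,2)));n,l,s,c=cv2.connectedComponentsWithStats(H)
for i in range(1,n):
    g=q[l[ij[:,0],ij[:,1]]==i]
    if len(g)>8: print(len(g),g.min(0).round(4),g.max(0).round(4),g.mean(0).round(4))
```

```text
50 [0.5963 0.028  0.0112] [0.6209 0.0544 0.0214] [0.6089 0.0422 0.0148]
46 [0.6123 0.0704 0.0113] [0.6384 0.0907 0.0255] [0.6232 0.0809 0.0179]
39 [0.67   0.0127 0.0118] [0.6893 0.0406 0.0206] [0.6798 0.0283 0.0156]
```

View pics/s3z.png

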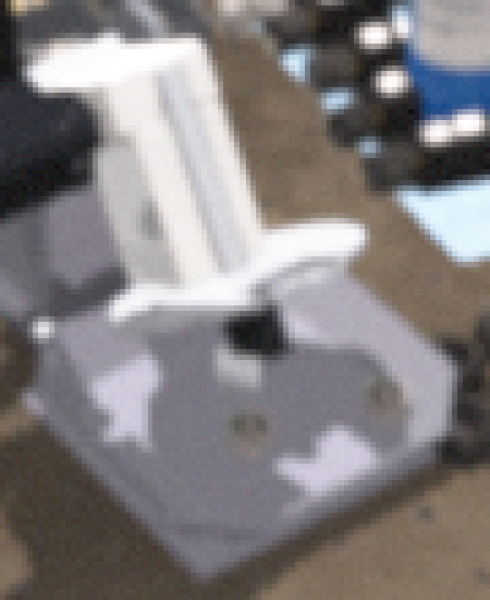

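There are three parts in the dish: inserts at (248,428) and (383,395), and the hex behind the knob at (240,365). That is every small part there can be, so I'll swing back upright.

Emit:
servo_tool(series=[[[0,0.009,-0.025,0,0,0,0],[0,0.019,-0.05,0,0,0,0],[0,0.032,-0.073,0,0,0,0],[0,0.047,-0.095,0,0,0,0],[0,0.065,-0.115,0,0,0,0],[0.001,0.084,-0.133,0,0,0,0],[0.001,0.105,-0.15,0,0,0,0],[0.001,0.128,-0.164,0,0,0,0],[0.001,0.152,-0.176,0,0,0,0],[0.001,0.177,-0.185,0,0,0,0],[0.001,0.203,-0.192,0,0,0,0],[0.001,0.229,-0.196,0,0,0,0]]])

```text
time_s: 23.33
tool_pos: [0.4681, 0.182, 0.1989]
tool_rot: [-179.3, -0.1, -173.7]
force: [2.2, -14.8, 14.1]
grip_width: 0.0124
grasp_force: 44.9
```

Emit:
servo_tool(series=[[[0,0.027,-0.003,0,0,0,0],[0,0.053,-0.002,0,0,0,0],[0,0.079,0.002,0,0,0,0],[0,0.105,0.008,0,0,0,0],[0,0.131,0.018,0,0,0,0],[0,0.155,0.028,0,0,0,0],[0,0.178,0.043,0,0,0,0],[0,0.199,0.059,0,0,0,0],[0,0.219,0.078,0,0,0,0],[0,0.236,0.098,0,0,0,0],[0,0.251,0.12,0,0,0,0],[0,0.265,0.143,0,0,0,0]]])

```text
time_s: 24.33
tool_pos: [0.4579, 0.2654, 0.155]
tool_rot: [-179.6, -0.1, -173.5]
force: [3.6, -4.6, 3.1]
grip_width: 0.0127
grasp_force: 45.1
```

Emit:
servo_tool(series=[[[0,0.011,0.024,0,0,0,0],[0,0.02,0.048,0,0,0,0],[0,0.02,0.052,0,0,0,0],[0,0.02,0.052,0,0,0,0],[0,0.02,0.052,0,0,0,0],[0,0.02,0.052,0,0,0,0],[0,0.02,0.052,0,0,0,0],[0,0.02,0.052,0,0,0,0]]])

```text
time_s: 25.0
tool_pos: [0.457, 0.2722, 0.1391]
tool_rot: [-179.7, -0.0, -173.5]
force: [5.0, -2.5, -1.3]
grip_width: 0.0123
grasp_force: 45.0
```

Emit:
servo_tool(series=[[[0,0,0,0,0,0,0.5],[0,0,0,0,0,0,0.5],[0,0,0,0,0,0,0.5],[0,0,0,0,0,0,0.5],[0,0,-0.1,0,0,0,0.5],[0,0,-0.2,0,0,0,0.5],[0,0,-0.33,0,0,0,0.5],[0,0,-0.46,0,0,0,0.5],[0,0,-0.59,0,0,0,0.6],[0,0,-0.72,0,0,0,0.6],[0,0,-0.85,0,0,0,0.6],[0,0,-0.87,0,0,0,0.6]]])

```text
time_s: 26.0
tool_pos: [0.4577, 0.2762, 0.4087]
tool_rot: [179.7, 0.4, -173.4]
force: [0.0, 0.0, 0.2]
grip_width: 0.0519
grasp_force: 0.0
```

Run:
```python
from h import *
o=get_obs();print(o['tool_pos'],o['tool_rot'],o['qpos'],go([.5847,.3087,.40],97))
```

```text
[0.45769829 0.27621169 0.40867568] [ 179.65909568    0.43728025 -173.35052348] [-65.28041379   1.88147598  32.68544528  81.68707855  -1.13759408
  96.18551656  63.90901467] (array([-0.4328,  0.0584,  0.0326]), array([3.400e-03, 4.000e-04, 4.981e-01]))
```

Emit:
servo_tool(series=[[[-0.1,0.02,0.02,0,0,0.498,0.6],[-0.2,0.04,0.02,0,0,0.498,0.6],[-0.3,0.05,0.02,0,0,0.498,0.6],[-0.4328,0.0584,0.02,0.003,0,0.498,0.6],[-0.4328,0.0584,0.02,0.003,0,0.498,0.6],[-0.4328,0.0584,0.02,0.003,0,0.498,0.6],[-0.4328,0.0584,0.02,0.003,0,0.498,0.6],[-0.4328,0.0584,0.02,0.003,0,0.498,0.6],[-0.4328,0.0584,0.02,0.003,0,0.498,0.6],[-0.4328,0.0584,0.02,0.003,0,0.498,0.6],[-0.4328,0.0584,0.02,0.003,0,0.498,0.6],[-0.4328,0.0584,0.02,0.003,0,0.498,0.6]]])

```text
time_s: 27.0
tool_pos: [0.5829, 0.308, 0.3951]
tool_rot: [-179.6, 0.3, 100.4]
force: [0.0, 0.4, -0.3]
grip_width: 0.0524
grasp_force: 0.0
```

```bash
python3 k.py; python3 -c "
from h import *
print(go([.5847,.3087,.262],97))
c=cam('wrist');P=cloud(c)
k=(P[...,2]>.145)&(P[...,2]<.17)&(abs(P[...,0]-.455)<.01)&(abs(P[...,1]-.275)<.03);q=P[k];print('crank',len(q),q.mean(0) if len(q) else 0)"
```

```text
knob ((584.4593505859375, 309.1407470703125), (13.977027893066406, 41.897708892822266), 6.915192127227783) 735
disc ((584.5729370117188, 308.34326171875), 67.22908782958984)
27.05 [0.58294373 0.30803224 0.39499754] [-179.5781334     0.32953318  100.04447885] [-61.94960081  23.78962965  48.88000461  64.06946857 -17.66719878
  99.76326748  -8.507635  ]
(array([0.0037, 0.0094, 0.4433]), array([-0.0023,  0.0019,  0.0169]))
crank 168 [0.45470972 0.27548434 0.16072201]
```

Emit:
servo_tool(series=[[[0.0037,0.006,0.05,-0.0023,0.0019,0.0169,0.6],[0.0037,0.006,0.12,-0.0023,0.0019,0.0169,0.6],[0.0037,0.006,0.2,-0.0023,0.0019,0.0169,0.6],[0.0037,0.006,0.28,-0.0023,0.0019,0.0169,0.6],[0.0037,0.006,0.34,-0.0023,0.0019,0.0169,0.6],[0.0037,0.006,0.4,-0.0023,0.0019,0.0169,0.6],[0.0037,0.006,0.44,-0.0023,0.0019,0.0169,0.6],[0.0037,0.006,0.44,-0.0023,0.0019,0.0169,0.6],[0.0037,0.006,0.44,-0.0023,0.0019,0.0169,0.4],[0.0037,0.006,0.44,-0.0023,0.0019,0.0169,0],[0.0037,0.006,0.44,-0.0023,0.0019,0.0169,0],[0.0037,0.006,0.44,-0.0023,0.0019,0.0169,0]]], grip_force=25)

```text
time_s: 28.1
tool_pos: [0.5849, 0.3082, 0.2651]
tool_rot: [179.8, -0.1, 97.7]
force: [-0.1, -0.2, -0.3]
grip_width: 0.0332
grasp_force: 0.0
```

Emit:
servo_tool(series=[[[0,0,0,0,0,0,0],[0,0,0,0,0,0,0],[0,0,0,0,0,0,0],[0,0,0,0,0,0,0],[0,0,0,0,0,0,0],[0,0,0,0,0,0,0],[0,0,0,0,0,0,0],[0,0,0,0,0,0,0]]])

```text
time_s: 28.77
tool_pos: [0.585, 0.3082, 0.2641]
tool_rot: [179.8, -0.0, 97.6]
force: [4.6, 1.6, -0.7]
grip_width: 0.0142
grasp_force: 25.0
```

```bash
python3 -c "
from h import *
o=get_obs();print(o['tool_pos'],o['tool_rot'],o['qpos'],o['force'],o['grip_width'])"
```

```text
[0.58504942 0.30820477 0.26411399] [ 1.79808862e+02 -3.14866269e-02  9.76254011e+01] [-65.14208124  23.71387364  48.45704679  79.41118505 -17.59667772
  84.41679978  -9.87227425] [ 4.64330366  1.59610785 -0.73483031] 0.014172115214894643
```

Emit:
servo_tool(series=[[[0,0,0,0,0,0.025,0],[0,0,0,0,0,0.05,0],[0,0,0,0,0,0.075,0],[0,0,0,0,0,0.1,0],[0,0,0,0,0,0.125,0],[0,0,0,0,0,0.15,0],[0,0,0,0,0,0.175,0],[0,0,0,0,0,0.2,0],[0,0,0,0,0,0.225,0],[0,0,0,0,0,0.25,0],[0,0,0,0,0,0.25,0]]])

```text
time_s: 29.68
tool_pos: [0.585, 0.3083, 0.2641]
tool_rot: [179.9, -0.1, 52.4]
force: [4.5, 1.5, 0.5]
grip_width: 0.0139
grasp_force: 25.0
```

Emit:
servo_tool(series=[[[0,0,0,0,0,0.025,0],[0,0,0,0,0,0.05,0],[0,0,0,0,0,0.075,0],[0,0,0,0,0,0.1,0],[0,0,0,0,0,0.125,0],[0,0,0,0,0,0.15,0],[0,0,0,0,0,0.175,0],[0,0,0,0,0,0.2,0],[0,0,0,0,0,0.225,0],[0,0,0,0,0,0.25,0],[0,0,0,0,0,0.253,0],[0,0,0,0,0,0.253,0]]])

```text
time_s: 30.68
tool_pos: [0.585, 0.3083, 0.2641]
tool_rot: [-180.0, -0.2, 7.1]
force: [5.2, 1.5, 0.9]
grip_width: 0.0139
grasp_force: 25.0
```

Emit:
servo_tool(series=[[[0,0,0,0,0,0,0],[0,0,0,0,0,0,0.5],[0,0,0,0,0,0,0.5],[0,0,0,0,0,0,0.5],[0,0,0,0,0,0,0.5],[0,0,-0.1,0,0,0,0.5],[0,0,-0.2,0,0,0,0.5],[0,0,-0.3,0,0,0,0.6],[0,0,-0.4,0,0,0,0.6],[0,0,-0.45,0,0,0,0.6],[0,0,-0.45,0,0,0,0.6]]])

```text
time_s: 31.6
tool_pos: [0.5851, 0.3077, 0.4028]
tool_rot: [-179.9, -0.4, 7.1]
force: [1.1, 0.4, -0.3]
grip_width: 0.0513
grasp_force: 0.0
```

```bash
python3 k.py
```

```text
knob ((584.7462768554688, 308.7304992675781), (41.30766677856445, 12.780136108398438), 6.816286087036133) 674
disc ((584.2379760742188, 308.24530029296875), 67.59101104736328)
31.65 [0.5846337  0.30765451 0.40042835] [-179.938715     -0.21031382    7.07995625] [-69.96629106  28.91979756  66.23592345  64.19883122 -26.92889266
 101.64518949 -95.54812272]
```

The cap is closed: the knob lies at 6.8° against a stand yaw of 7°. Now I'll look into the dish from above.

Emit:
servo_tool(series=[[[0,0.1,0,0,0,-0.461,0.6],[0,0.2,0,0,0,-0.461,0.6],[0,0.3,0,0,0,-0.461,0.6],[0,0.4,0,0,0,-0.461,0.6],[0,0.5,0,0,0,-0.461,0.6],[0,0.6,0,0,0,-0.461,0.6],[0,0.7,0,0,0,-0.461,0.6],[-0.006,0.8,0,0,0,-0.461,0.6],[-0.006,0.9,0.1,0,0,-0.461,0.6],[-0.006,0.9,0.2,0,0,-0.461,0.6],[-0.006,0.9,0.3,0,0,-0.461,0.6],[-0.006,0.9,0.4,0,0,-0.461,0.6]]])

```text
time_s: 32.65
tool_pos: [0.6144, 0.0394, 0.2757]
tool_rot: [-179.9, -0.1, 90.3]
force: [0.1, 0.5, -0.2]
grip_width: 0.0522
grasp_force: 0.0
```

```bash
cat > d.py <<'E'
from h import *
import sys
c=cam('wrist');p=cloud(c);P=p.reshape(-1,3);yw=np.radians(7);C=np.array([.616,.066])
x=(P[:,:2]-C)@np.array([[np.cos(yw),-np.sin(yw)],[np.sin(yw),np.cos(yw)]])
k=(abs(x[:,0])<.07)&(abs(x[:,1])<.066)&(P[:,2]>.010)&(P[:,2]<.045)
q=P[k];H=np.zeros((100,100),np.uint8);ij=((q[:,:2]-C+.1)/.002).astype(int);H[ij[:,0],ij[:,1]]=1
n,l,s,_=cv2.connectedComponentsWithStats(H)
for i in range(1,n):
    g=q[l[ij[:,0],ij[:,1]]==i]
    if len(g)>25:
        t=g[g[:,2]>np.percentile(g[:,2],97)-.004]
        print(len(g),'zmax',np.percentile(g[:,2],97).round(4),'all',np.round(sum(map(list,cv2.minAreaRect(g[:,:2].astype(np.float32)*1000)[:2]),[])+[cv2.minAreaRect(g[:,:2].astype(np.float32)*1000)[2]],1),'top',np.round(sum(map(list,cv2.minAreaRect(t[:,:2].astype(np.float32)*1000)[:2]),[])+[cv2.minAreaRect(t[:,:2].astype(np.float32)*1000)[2]],1))
o=get_obs();print(o['time_s'],o['tool_pos'],o['tool_rot'],o['qpos'])
save(sys.argv[1],cv2.resize(c['frame'][40:280,140:420],(700,600),interpolation=3));np.savez(sys.argv[1]+'.npz',p=p,f=c['frame'])
E
python3 d.py d1
```

```text
62 zmax 0.0194 all [545.6 118.3  12.9  10.9   7.5] top [540.9 121.    5.    4.   67.5]
51 zmax 0.0187 all [560.   -2.4  11.5   9.8   5.9] top [556.8  -6.1   3.8   8.   60.3]
274 zmax 0.0202 all [607.9  46.   24.   23.9  21.7] top [608.1  46.2  23.8  23.2  12.6]
348 zmax 0.0248 all [625.4  88.6  22.9  24.6  57.4] top [625.4  88.5  15.9  23.7  55.8]
73 zmax 0.0193 all [671.3 133.1  13.4  12.1   4.6] top [675.2 137.2   5.8   9.   58.8]
257 zmax 0.0205 all [679.7  32.9  21.4  24.2   6.4] top [679.8  32.7  21.4  23.7   6.4]
61 zmax 0.0194 all [687.   14.6  11.2  12.4   6.1] top [690.6   9.9   7.6   3.9  45.4]
32.7 [0.61117374 0.04016324 0.26922896] [-1.79359659e+02  1.81709576e-02  9.04651705e+01] [-48.24839383  18.10800782  53.26033708  85.7367729  -14.4375725
  84.0461459    5.76557777]
```

View pics/d1.png

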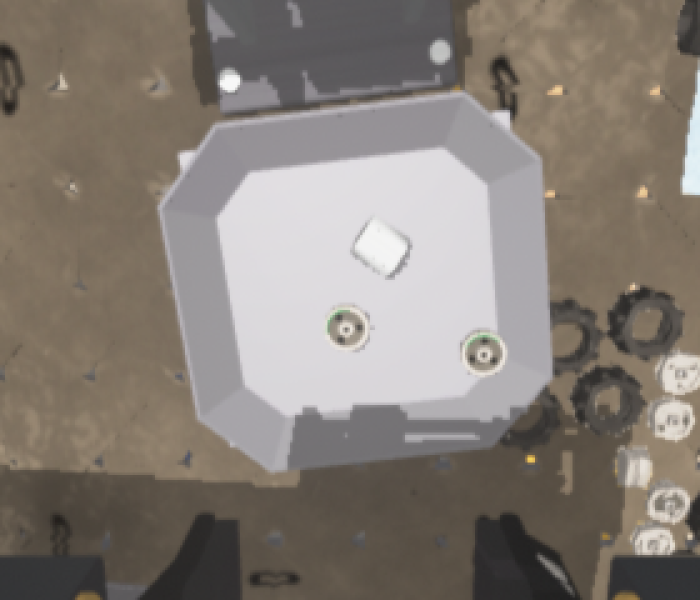

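The dish holds a lying hex at (382,248) with its axis near 143°, a free insert at (347,328), and an insert against the far corner at (483,352). I'll measure once more now that the arm has settled.

```bash
sed -i 's/>25:/>200:/' d.py; python3 d.py d2; python3 -c "
from h import *
print(go([.6085,.045,.007],90))"
```

```text
276 zmax 0.0199 all [6.079e+02 4.640e+01 2.230e+01 2.390e+01 1.000e-01] top [6.079e+02 4.650e+01 2.230e+01 2.350e+01 1.000e-01]
358 zmax 0.025 all [625.3  88.7  22.9  24.3  57.4] top [625.4  88.9  15.7  24.2  54.6]
323 zmax 0.0207 all [680.6  26.2  21.2  37.1   7.4] top [680.5  26.3  21.1  37.1   7.1]
32.75 [0.61168103 0.04070716 0.27223343] [-1.79409649e+02  5.10356588e-03  9.00999201e+01] [-48.29434987  18.08734773  53.33287263  85.4250387  -14.44802133
  84.33036292   5.34718895]
(array([ 0.0144, -0.0015,  0.8842]), array([-0.0033,  0.    ,  0.0006]))
```

Emit:
servo_tool(series=[[[0.017,-0.003,0.1,-0.0033,0,0,0.6],[0.017,-0.003,0.22,-0.0033,0,0,0.6],[0.017,-0.003,0.34,-0.0033,0,0,0.6],[0.017,-0.003,0.46,-0.0033,0,0,0.6],[0.017,-0.003,0.56,-0.0033,0,0,0.6],[0.017,-0.003,0.66,-0.0033,0,0,0.6],[0.017,-0.003,0.74,-0.0033,0,0,0.6],[0.017,-0.003,0.8,-0.0033,0,0,0.6],[0.017,-0.003,0.85,-0.0033,0,0,0.6],[0.017,-0.003,0.88,-0.0033,0,0,0.6],[0.017,-0.003,0.88,-0.0033,0,0,0.6],[0.017,-0.003,0.88,-0.0033,0,0,0.6]]])

```text
time_s: 33.75
tool_pos: [0.6158, 0.0453, 0.0153]
tool_rot: [179.3, -0.0, 90.0]
force: [-0.1, 0.6, 1.0]
grip_width: 0.0524
grasp_force: 0.0
```

Emit:
servo_tool(series=[[[0,0,0,0,0,0,0],[0,0,0,0,0,0,0],[0,0,0,0,0,0,0],[0,0,0,0,0,0,0],[0,0,0,0,0,0,0],[0,0,0,0,0,0,0],[0,0,0,0,0,0,0],[0,0,0,0,0,0,0]]], grip_force=30)

```text
time_s: 34.42
tool_pos: [0.6152, 0.0453, 0.015]
tool_rot: [179.3, -0.0, 90.1]
force: [-1.2, 0.6, 2.8]
grip_width: 0.0215
grasp_force: 30.0
```

Emit:
servo_tool(series=[[[0,0,0,0,0,0,0.4],[0,0,0,0,0,0,0.4],[0,0,0,0,0,0,0.4],[0,0,0.015,0.004,0,0,0.4],[0,0,0.026,0.004,0,0,0.4],[0,0,0.026,0.004,0,0,0.4],[0,0,0.026,0.004,0,0,0],[0,0,0.026,0.004,0,0,0],[0,0,0.026,0.004,0,0,0],[0,0,0.026,0.004,0,0,0],[0,0,0.026,0.004,0,0,0],[0,0,0.026,0.004,0,0,0]]])

```text
time_s: 35.42
tool_pos: [0.6153, 0.0452, 0.0069]
tool_rot: [-180.0, -0.0, 90.1]
force: [0.6, -0.7, 0.2]
grip_width: 0.0223
grasp_force: 30.0
```

Emit:
servo_tool(series=[[[0,0,0,0,0,0,0],[0,0,0,0,0,0,0],[0,0,-0.1,0,0,0,0],[0,0,-0.2,0,0,0,0],[0,0,-0.3,0,0,0,0],[0,0,-0.4,0,0,0,0],[0,0,-0.5,0,0,0,0],[0,0,-0.5,0,0,0,0],[0,0,-0.5,0,0,0,0],[0,0,-0.5,0,0,0,0],[0,0,-0.5,0,0,0,0]]])

```text
time_s: 36.33
tool_pos: [0.6144, 0.0453, 0.1553]
tool_rot: [-179.8, -0.0, 90.1]
force: [0.3, -0.2, 0.3]
grip_width: 0.0224
grasp_force: 30.0
```

```bash
python3 -c "
from h import *
o=get_obs();print(o['tool_pos'],o['tool_rot'],o['qpos'],o['grip_width'],o['grasp_force']);print(go([.445,-.36,.15],90))"
```

```text
[0.61437498 0.04528286 0.15533603] [-1.79800324e+02 -1.10634213e-02  9.00776040e+01] [-47.19538063  22.51154089  51.18977885  94.60683631 -18.2937479
  71.93609911   7.75307116] 0.022376324664066704 29.999797628988745
(array([-1.3502, -0.5663,  0.0195]), array([-0.0011, -0.0001,  0.0004]))
```

Emit:
servo_tool(series=[[[-0.1,-0.04,0,0,0,0,0],[-0.2,-0.08,0,0,0,0,0],[-0.32,-0.13,0,0,0,0,0],[-0.44,-0.18,0,0,0,0,0],[-0.56,-0.23,0,0,0,0,0],[-0.68,-0.28,0,0,0,0,0],[-0.8,-0.33,0,0,0,0,0],[-0.9,-0.38,0,0,0,0,0],[-0.98,-0.42,0,0,0,0,0],[-1,-0.44,0,0,0,0,0]]])

```text
time_s: 37.17
tool_pos: [0.4801, -0.26, 0.156]
tool_rot: [-179.8, 0.1, 89.7]
force: [0.1, -0.8, 0.2]
grip_width: 0.0228
grasp_force: 30.0
```

Emit:
servo_tool(series=[[[-0.1,-0.04,0,0,0,0,0],[-0.2,-0.08,0,0,0,0,0],[-0.3,-0.12,0,0,0,0,0],[-0.35,-0.126,0,0,0,0,0],[-0.35,-0.126,0.06,0,0,0,0],[-0.35,-0.126,0.14,0,0,0,0],[-0.35,-0.126,0.22,0,0,0,0],[-0.35,-0.126,0.3,0,0,0,0],[-0.35,-0.126,0.36,0,0,0,0],[-0.35,-0.126,0.4,0,0,0,0],[-0.35,-0.126,0.4,0,0,0,0]]])

```text
time_s: 38.08
tool_pos: [0.4443, -0.3578, 0.0335]
tool_rot: [-179.6, -0.2, 90.1]
force: [0.1, -0.0, 0.1]
grip_width: 0.0222
grasp_force: 30.0
```

```bash
python3 -c "
from h import *
o=get_obs();print(o['tool_pos'],o['tool_rot'],o['qpos'],o['grip_width'],o['grasp_force']);print(go([.445,-.36,.014],90))"
```

```text
[ 0.44432121 -0.35775977  0.03345257] [-179.63379415   -0.20324657   90.10946387] [ -8.4691373   27.41624953  54.56968329 107.35798737 -25.81731418
  59.06366154  57.06033172] 0.022188491476454172 29.999921308117337
(array([-0.0077,  0.0027,  0.0648]), array([-0.002 , -0.0011,  0.0006]))
```

Emit:
servo_tool(series=[[[0,0,0.04,0,0,0,0],[0,0,0.065,0,0,0,0],[0,0,0.065,0,0,0,0],[0,0,0.065,0,0,0,0.5],[0,0,0.065,0,0,0,0.5],[0,0,0.065,0,0,0,0.5],[0,0,0.065,0,0,0,0.5],[0,0,-0.06,0,0,0,0.5],[0,0,-0.18,0,0,0,0.6],[0,0,-0.3,0,0,0,0.6],[0,0,-0.4,0,0,0,0.6],[0,0,-0.42,0,0,0,0.6]]])

```text
time_s: 39.08
tool_pos: [0.4482, -0.3626, 0.1685]
tool_rot: [179.6, 0.2, 90.0]
force: [0.1, -0.6, 0.0]
grip_width: 0.0514
grasp_force: 0.0
```

Emit:
servo_tool(series=[[[0.1,0.04,-0.04,0,0,0,0.6],[0.2,0.09,-0.1,0,0,0,0.6],[0.32,0.14,-0.2,0,0,0,0.6],[0.44,0.19,-0.24,0,0,0,0.6],[0.56,0.25,-0.24,0,0,0,0.6],[0.68,0.31,-0.24,0,0,0,0.6],[0.8,0.36,-0.24,0,0,0,0.6],[0.92,0.42,-0.24,0,0,0,0.6],[1,0.48,-0.24,0,0,0,0.6],[1,0.54,-0.24,0,0,0,0.6],[1,0.54,-0.24,0,0,0,0.6]]])

```text
time_s: 40.0
tool_pos: [0.6104, -0.056, 0.2336]
tool_rot: [-180.0, 0.0, 90.4]
force: [-0.5, 0.3, 0.2]
grip_width: 0.0522
grasp_force: 0.0
```

Emit:
servo_tool(series=[[[0.1,0.01,-0.04,0,0,0,0.6],[0.2,0.02,-0.1,0,0,0,0.6],[0.28,0.03,-0.1,0,0,0,0.6],[0.28,0.03,-0.1,0,0,0,0.6],[0.28,0.03,-0.1,0,0,0,0.6],[0.28,0.03,-0.1,0,0,0,0.6],[0.28,0.03,-0.1,0,0,0,0.6]]])

```text
time_s: 40.58
tool_pos: [0.6162, 0.0216, 0.2648]
tool_rot: [-179.9, 0.0, 89.9]
force: [-0.4, 0.3, 0.4]
grip_width: 0.0521
grasp_force: 0.0
```

```bash
sleep 0; python3 d.py d3; python3 -c "
from h import *
print(go([.6253,.0887,.009],53));print(go([.6253,.0887,.009],233))"
```

```text
373 zmax 0.0251 all [625.4  88.6  22.7  24.3  56.2] top [625.4  88.7  15.5  24.3  57.4]
272 zmax 0.0208 all [680.3  32.8  20.6  24.    3.6] top [680.3  32.8  20.7  23.6   2. ]
40.6333 [0.61625704 0.02179323 0.26478439] [-1.79927511e+02 -1.28558713e-02  8.98823379e+01] [-47.18357923  18.5961204   54.28746185  86.09246683 -15.12390835
  83.11657283   7.39314751]
(array([0.2229, 0.0308, 0.8526]), array([-4.000e-04,  1.000e-04,  2.049e-01]))
(array([0.2229, 0.0308, 0.8526]), array([-1.000e-04, -5.000e-04, -7.951e-01]))
```

Emit:
servo_tool(series=[[[0.1,0.015,0,0,0,0.186,0.6],[0.223,0.031,0.04,0,0,0.186,0.6],[0.223,0.031,0.12,0,0,0.186,0.6],[0.223,0.031,0.24,0,0,0.186,0.6],[0.223,0.031,0.36,0,0,0.186,0.6],[0.223,0.031,0.48,0,0,0.186,0.6],[0.223,0.031,0.58,0,0,0.186,0.6],[0.223,0.031,0.66,0,0,0.186,0.6],[0.223,0.031,0.72,0,0,0.186,0.6],[0.223,0.031,0.72,0,0,0.186,0.6],[0.223,0.031,0.72,0,0,0.186,0.6],[0.223,0.031,0.72,0,0,0.186,0.6]]])

```text
time_s: 41.63
tool_pos: [0.6268, 0.0902, 0.0503]
tool_rot: [180.0, -0.1, 56.5]
force: [0.5, -0.1, 0.7]
grip_width: 0.0524
grasp_force: 0.0
```

```bash
python3 -c "
from h import *
o=get_obs();print(o['tool_pos'],o['tool_rot'],o['qpos'][6]);print(go([.6253,.0887,.008],56.5))"
```

```text
[0.62677805 0.09017973 0.05034999] [ 1.79966741e+02 -5.89584867e-02  5.65196118e+01] -22.71576507859773
(array([-0.007 , -0.0015,  0.1412]), array([ 0.0002, -0.0003,  0.0001]))
```

Emit:
servo_tool(series=[[[-0.006,-0.001,0.05,0,0,0,0.6],[-0.006,-0.001,0.1,0,0,0,0.6],[-0.006,-0.001,0.14,0,0,0,0.6],[-0.006,-0.001,0.14,0,0,0,0.6],[-0.006,-0.001,0.14,0,0,0,0.3],[-0.006,-0.001,0.14,0,0,0,0],[-0.006,-0.001,0.14,0,0,0,0],[-0.006,-0.001,0.14,0,0,0,0],[-0.006,-0.001,0.14,0,0,0,0],[-0.006,-0.001,0.14,0,0,0,0],[-0.006,-0.001,0.14,0,0,0,0],[-0.006,-0.001,0.14,0,0,0,0]]])

```text
time_s: 42.63
tool_pos: [0.6246, 0.0898, 0.007]
tool_rot: [-179.9, -0.0, 56.6]
force: [-0.1, 0.5, -0.1]
grip_width: 0.0236
grasp_force: 30.0
```

Emit:
servo_tool(series=[[[0,0,0,0,0,0,0],[0,0,-0.1,0,0,0,0],[0,0,-0.2,0,0,0,0],[0,0,-0.3,0,0,0,0],[0,0,-0.4,0,0,0,0],[0,0,-0.5,0,0,-0.186,0],[0,0,-0.5,0,0,-0.186,0],[0,0,-0.5,0,0,-0.186,0],[0,0,-0.5,0,0,-0.186,0],[0,0,-0.5,0,0,-0.186,0],[0,0,-0.5,0,0,-0.186,0],[0,0,-0.5,0,0,-0.186,0]]])

```text
time_s: 43.63
tool_pos: [0.6245, 0.0896, 0.1568]
tool_rot: [-179.9, -0.1, 89.9]
force: [0.2, -0.3, -0.1]
grip_width: 0.0238
grasp_force: 30.0
```

```bash
python3 -c "
from h import *
o=get_obs();print(o['tool_pos'],o['tool_rot'],o['qpos'][6]);print(go([.452,-.198,.16],90))"
```

```text
[0.62446083 0.08960872 0.15683492] [-1.79931265e+02 -5.18085987e-02  8.99148461e+01] 3.955140112996967
(array([-0.9595, -0.5735, -0.0107]), array([-0.0004, -0.0003, -0.0005]))
```

Emit:
servo_tool(series=[[[-0.1,-0.05,0,0,0,0,0],[-0.2,-0.11,0,0,0,0,0],[-0.32,-0.17,0,0,0,0,0],[-0.44,-0.24,0,0,0,0,0],[-0.56,-0.3,0,0,0,0,0],[-0.68,-0.37,0,0,0,0,0],[-0.8,-0.43,0,0,0,0,0],[-0.9,-0.48,0,0,0,0,0],[-0.95,-0.514,0,0,0,0,0],[-0.95,-0.514,0.05,0,0,0,0],[-0.95,-0.514,0.15,0,0,0,0],[-0.95,-0.514,0.25,0,0,0,0]]])

```text
time_s: 44.63
tool_pos: [0.4722, -0.1952, 0.082]
tool_rot: [179.8, -0.1, 90.0]
force: [0.0, 1.7, -1.6]
grip_width: 0.0239
grasp_force: 30.0
```

Emit:
servo_tool(series=[[[0,0,0.08,0,0,0,0],[0,0,0.15,0,0,0,0],[0,0,0.2,0,0,0,0],[0,0,0.21,0,0,0,0],[0,0,0.21,0,0,0,0]]])

```text
time_s: 45.05
tool_pos: [0.47, -0.1949, 0.018]
tool_rot: [-179.8, -0.0, 90.0]
force: [1.3, -0.2, -0.6]
grip_width: 0.0238
grasp_force: 30.0
```

Emit:
servo_tool(series=[[[0,0,0,0,0,0,0.5],[0,0,0,0,0,0,0.5],[0,0,0,0,0,0,0.5],[0,0,0,0,0,0,0.5],[0,0,-0.1,0,0,0,0.6],[0,0,-0.22,0,0,0,0.6],[0,0,-0.36,0,0,0,0.6],[0,0,-0.5,0,0,0,0.6],[0.04,0.12,-0.62,0,0,0,0.6],[0.08,0.24,-0.74,0,0,0,0.6],[0.083,0.36,-0.8,0,0,0,0.6],[0.083,0.437,-0.8,0,0,0,0.6]]])

```text
time_s: 46.05
tool_pos: [0.6049, -0.1689, 0.2636]
tool_rot: [179.6, -0.2, 90.3]
force: [-0.0, -0.3, 1.8]
grip_width: 0.0523
grasp_force: 0.0
```

Emit:
servo_tool(series=[[[0,0,0,0,0,0,0.6],[0,0,0,0,0,0,0.6],[0,0,0,0,0,0,0.6]]])

```text
time_s: 46.3
tool_pos: [0.6013, -0.1713, 0.2585]
tool_rot: [-179.9, 0.0, 90.0]
force: [0.0, -0.5, 0.2]
grip_width: 0.0524
grasp_force: 0.0
```

```bash
cat > s.py <<'E'
from h import *
import sys
c=cam('wrist');p=cloud(c);P=p.reshape(-1,3)
k=(P[:,0]>.545)&(P[:,0]<.665)&(P[:,1]>-.4)&(P[:,1]<-.08)&(P[:,2]>.010)&(P[:,2]<.045)
q=P[k];H=np.zeros((100,200),np.uint8);ij=((q[:,:2]-[.5,-.45])/.002).astype(int);H[ij[:,0],ij[:,1]]=1
n,l,s,_=cv2.connectedComponentsWithStats(H)
for i in range(1,n):
    g=q[l[ij[:,0],ij[:,1]]==i]
    if len(g)>60:
        t=g[g[:,2]>np.percentile(g[:,2],97)-.004];r=cv2.minAreaRect(t[:,:2].astype(np.float32)*1000)
        print(len(g),'zmax',np.percentile(g[:,2],97).round(4),'top',np.round(list(r[0])+list(r[1])+[r[2]],1), cv2.minEnclosingCircle(t[:,:2].astype(np.float32)*1000))
o=get_obs();print(o['time_s'],o['tool_pos'],o['tool_rot'],o['qpos'])
save(sys.argv[1],cv2.resize(c['frame'][40:340,80:480],(800,600),interpolation=3));np.savez(sys.argv[1]+'.npz',p=p,f=c['frame'])
E
python3 s.py st1
```

```text
227 zmax 0.0251 top [ 579.4 -275.    21.6   19.1   88.5] ((579.0006713867188, -275.43115234375), 11.216791152954102)
240 zmax 0.0254 top [ 600.9 -170.9   19.6   21.5   45.1] ((600.8112182617188, -171.39295959472656), 11.095460891723633)
46.35 [ 0.60078194 -0.17151663  0.25884841] [-1.79917935e+02 -3.39897224e-02  8.99644975e+01] [-32.03975056  22.13211441  60.11999669  85.50524759 -19.18837693
  83.51256815  28.39728597]
```

View pics/st1.png

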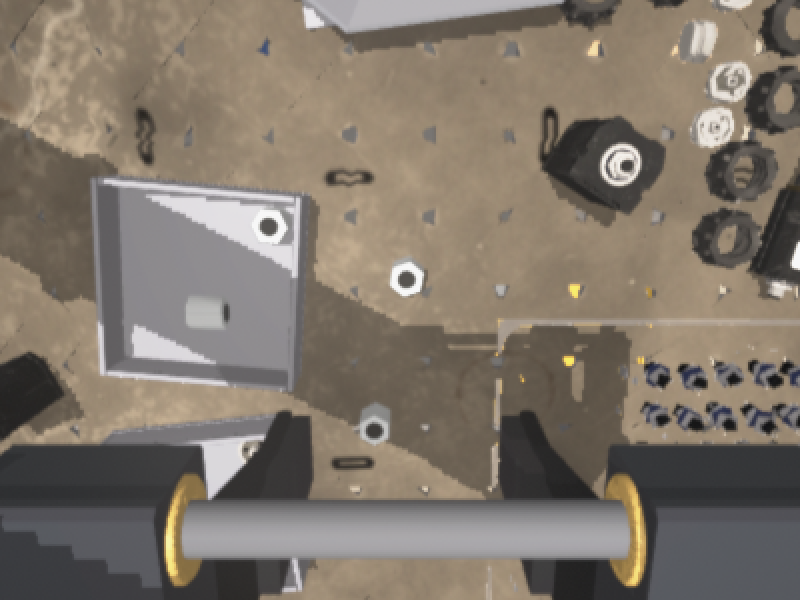

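The hex in the bin lies at (207,312). One stray stands at (407,278). The other, now at (375,425), has been knocked to (0.579, -0.275). I'll pick the first.

Emit:
servo_tool(series=[[[0,0,0.1,0,0,0.083,0.6],[0,0,0.22,0,0,0.083,0.6],[0,0,0.34,0,0,0.083,0.6],[0,0,0.46,0,0,0.083,0.6],[0,0,0.56,0,0,0.083,0.6],[0,0,0.66,0,0,0.083,0.6],[0,0,0.74,0,0,0.083,0.6],[0,0,0.8,0,0,0.083,0.6],[0,0,0.83,0,0,0.083,0.6],[0,0,0.83,0,0,0.083,0.5],[0,0,0.83,0,0,0.083,0.3],[0,0,0.83,0,0,0.083,0]]])

```text
time_s: 47.35
tool_pos: [0.6026, -0.1708, 0.0117]
tool_rot: [179.9, -0.1, 75.1]
force: [-1.2, -0.3, 0.3]
grip_width: 0.0394
grasp_force: 0.0
```

Emit:
servo_tool(series=[[[0,0,0,0,0,0,0],[0,0,0,0,0,0,0],[0,0,0,0,0,0,0],[0,0,0,0,0,0,0],[0,0,0,0,0,0,0],[0,0,-0.1,0,0,0,0],[0,0,-0.2,0,0,0,0],[0,0,-0.3,0,0,-0.083,0],[0,0,-0.35,0,0,-0.083,0],[0,0,-0.35,0,0,-0.083,0],[0,0,-0.35,0,0,-0.083,0]]])

```text
time_s: 48.27
tool_pos: [0.6021, -0.1704, 0.1152]
tool_rot: [180.0, -0.1, 90.0]
force: [0.7, -0.2, 0.2]
grip_width: 0.0192
grasp_force: 30.0
```

```bash
python3 -c "
from h import *
o=get_obs();print(o['tool_pos'],o['tool_rot'],o['qpos'][6],o['grip_width']);print(go([.480,-.155,.112],90))"
```

```text
[ 0.60214197 -0.17042136  0.11517659] [ 1.79966167e+02 -6.46756655e-02  8.99663305e+01] 32.10189705611662 0.019167309280778377
(array([ 0.0512, -0.4072,  0.0104]), array([ 0.0002, -0.0004, -0.0002]))
```

Emit:
servo_tool(series=[[[0.02,-0.12,0,0,0,0,0],[0.04,-0.24,0,0,0,0,0],[0.06,-0.36,0,0,0,0,0],[0.085,-0.48,0,0,0,0,0],[0.085,-0.507,0,0,0,0,0],[0.085,-0.507,0.02,0,0,0,0],[0.085,-0.507,0.1,0,0,0,0],[0.085,-0.507,0.2,0,0,0,0],[0.085,-0.507,0.28,0,0,0,0],[0.085,-0.507,0.314,0,0,0,0],[0.085,-0.507,0.314,0,0,0,0],[0.085,-0.507,0.314,0,0,0,0]]])

```text
time_s: 49.27
tool_pos: [0.4489, -0.1461, 0.0194]
tool_rot: [-179.8, 0.1, 90.0]
force: [0.4, 0.1, -0.7]
grip_width: 0.0193
grasp_force: 30.0
```

Emit:
servo_tool(series=[[[0,0,0,0,0,0,0],[0,0,0,0,0,0,0.4],[0,0,0,0,0,0,0.4],[0,0,0,0,0,0,0.4],[0,0,0,0,0,0,0.4],[0,0,-0.1,0,0,0,0.4],[0,0,-0.2,0,0,0,0.6],[0,0,-0.32,0,0,0,0.6],[0,0,-0.44,0,0,0,0.6],[0,0,-0.5,0,0,0,0.6],[0,0,-0.5,0,0,0,0.6],[0,0,-0.5,0,0,0,0.6]]])

```text
time_s: 50.27
tool_pos: [0.4506, -0.1447, 0.1716]
tool_rot: [179.9, -0.2, 90.1]
force: [-0.0, -0.3, -0.2]
grip_width: 0.0513
grasp_force: 0.0
```

```bash
python3 -c "
from h import *
o=get_obs();print(o['tool_pos'],o['tool_rot'],o['qpos'],o['grip_width']);print(go([.579,-.245,.20],90))"
```

```text
[ 0.45058475 -0.14467144  0.17159024] [179.86877265  -0.18895565  90.11279843] [-52.81511085  -7.77301959  64.48967659 113.03578047   7.2209288
  70.38214038   9.15611138] 0.05129184665826007
(array([-0.335 ,  0.4276, -0.0948]), array([ 0.0007, -0.0011,  0.0006]))
```

Emit:
servo_tool(series=[[[-0.08,0.1,-0.09,0,0,0,0.6],[-0.16,0.2,-0.09,0,0,0,0.6],[-0.24,0.3,-0.09,0,0,0,0.6],[-0.335,0.4276,-0.09,0,0,0,0.6],[-0.335,0.4276,-0.09,0,0,0,0.6],[-0.335,0.4276,-0.09,0,0,0,0.6],[-0.335,0.4276,-0.09,0,0,0,0.6],[-0.335,0.4276,-0.09,0,0,0,0.6],[-0.335,0.4276,-0.09,0,0,0,0.6]]])

```text
time_s: 51.02
tool_pos: [0.5772, -0.2446, 0.1971]
tool_rot: [-179.9, -0.1, 90.1]
force: [0.3, 1.0, -1.2]
grip_width: 0.0521
grasp_force: 0.0
```

```bash
python3 s.py st2; python3 -c "
from h import *
print(go([.579,-.275,.010],90))"
```

```text
323 zmax 0.0252 top [ 578.5 -275.1   20.2   21.5   59. ] ((579.1651611328125, -275.20111083984375), 11.458033561706543)
51.0667 [ 0.57751486 -0.24428302  0.19750404] [-1.79959819e+02 -1.29330821e-01  9.01145511e+01] [-26.51682763  26.41782066  62.88728914  90.30174375 -23.95730725
  78.13804809  39.10505878]
(array([-0.1038,  0.0052,  0.6248]), array([-0.0002, -0.0007,  0.0006]))
```

Emit:
servo_tool(series=[[[-0.1,0.005,0,0,0,0,0.6],[-0.1,0.005,0.06,0,0,0,0.6],[-0.1,0.005,0.16,0,0,0,0.6],[-0.1,0.005,0.28,0,0,0,0.6],[-0.1,0.005,0.4,0,0,0,0.6],[-0.1,0.005,0.5,0,0,0,0.6],[-0.1,0.005,0.58,0,0,0,0.6],[-0.1,0.005,0.622,0,0,0,0.6],[-0.1,0.005,0.622,0,0,0,0.6],[-0.1,0.005,0.622,0,0,0,0.3],[-0.1,0.005,0.622,0,0,0,0],[-0.1,0.005,0.622,0,0,0,0]]])

```text
time_s: 52.07
tool_pos: [0.5809, -0.2759, 0.0132]
tool_rot: [179.9, 0.0, 90.1]
force: [-0.2, -0.5, -0.3]
grip_width: 0.0394
grasp_force: 0.0
```

Emit:
servo_tool(series=[[[0,0,0,0,0,0,0],[0,0,0,0,0,0,0],[0,0,0,0,0,0,0],[0,0,0,0,0,0,0],[0,0,0,0,0,0,0],[0,0,-0.1,0,0,0,0],[0,0,-0.2,0,0,0,0],[0,0,-0.3,0,0,0,0],[0,0,-0.35,0,0,0,0],[0,0,-0.35,0,0,0,0],[0,0,-0.35,0,0,0,0]]])

```text
time_s: 52.98
tool_pos: [0.5798, -0.2753, 0.1158]
tool_rot: [-180.0, -0.0, 90.1]
force: [0.1, 0.0, -1.4]
grip_width: 0.019
grasp_force: 30.0
```

```bash
python3 -c "
from h import *
o=get_obs();print(o['tool_pos'],o['tool_rot'],o['qpos'],o['grip_width']);print(go([.495,-.205,.112],90))"
```

```text
[ 0.579793   -0.27528593  0.11583261] [-1.79990246e+02 -4.58486195e-02  9.00841200e+01] [-20.38623437  32.09450042  59.01853391  93.43415427 -28.80730599
  71.14878837  44.46425279] 0.01899350304919354
(array([ 0.2347, -0.2823,  0.013 ]), array([-0.0001, -0.0003,  0.0005]))
```

Emit:
servo_tool(series=[[[0.07,-0.06,0,0,0,0.5,0],[0.14,-0.12,0,0,0,0.5,0],[0.21,-0.18,0,0,0,0.5,0],[0.284,-0.249,0,0,0,0.5,0],[0.284,-0.249,0,0,0,0.5,0],[0.284,-0.249,0,0,0,0.5,0],[0.284,-0.249,0,0,0,0.5,0],[0.284,-0.249,0,0,0,0.5,0],[0.284,-0.249,0,0,0,0.5,0],[0.284,-0.249,0,0,0,0.5,0],[0.284,-0.249,0,0,0,0.5,0],[0.284,-0.249,0,0,0,0.5,0]]])

```text
time_s: 53.98
tool_pos: [0.5035, -0.1895, 0.114]
tool_rot: [-179.9, 0.2, 4.5]
force: [0.0, 0.8, -0.8]
grip_width: 0.0194
grasp_force: 30.0
```

```bash
python3 -c "
from h import *
o=get_obs();print(o['tool_pos'],o['tool_rot'],o['qpos'],o['grip_width']);print(go([.505,-.19,.021],0))"
```

```text
[ 0.50346936 -0.18948312  0.11400345] [-179.93213252    0.24415152    4.50192021] [-41.59291428  20.28694717  70.12222712 108.36618216 -20.80096853
  66.1860186  -49.36711153] 0.01944854211864317
(array([0.0063, 0.0025, 0.31  ]), array([-0.0003,  0.0014,  0.025 ]))
```

Emit:
servo_tool(series=[[[0.005,0,0.06,0,0,0,0],[0.005,0,0.14,0,0,0,0],[0.005,0,0.22,0,0,0,0],[0.005,0,0.28,0,0,0,0],[0.005,0,0.31,0,0,0,0],[0.005,0,0.31,0,0,0,0],[0.005,0,0.31,0,0,0,0],[0.005,0,0.31,0,0,0,0.4],[0.005,0,0.31,0,0,0,0.4],[0.005,0,0.31,0,0,0,0.4],[0.005,0,0.31,0,0,0,0.4]]])

```text
time_s: 54.9
tool_pos: [0.5069, -0.1902, 0.0238]
tool_rot: [-180.0, -0.0, 4.8]
force: [-1.3, -0.9, -0.9]
grip_width: 0.0331
grasp_force: 0.0
```

Emit:
servo_tool(series=[[[0,0,-0.08,0,0,0,0.4],[0,0,-0.2,0,0,0,0.4],[0,0,-0.32,0,0,0,0.4],[0,0,-0.44,0,0,0,0.5],[0,0,-0.56,0,0,-0.45,0.5],[0,0,-0.68,0,0,-0.45,0.5],[0,0,-0.8,0,0,-0.45,0.5],[0,0,-0.8,0,0,-0.45,0.5],[0,0,-0.8,0,0,-0.45,0.5],[0,0,-0.8,0,0,-0.45,0.5],[0,0,-0.8,0,0,-0.45,0.5],[0,0,-0.8,0,0,-0.45,0.5]]])

```text
time_s: 55.9
tool_pos: [0.5064, -0.1904, 0.2635]
tool_rot: [-180.0, -0.1, 62.5]
force: [0.2, 0.1, 0.2]
grip_width: 0.0435
grasp_force: 0.0
```

```bash
python3 -c "
from h import *
o=get_obs();print(o['tool_pos'],o['tool_rot'],o['qpos'],o['grip_width']);print(go([.66,.03,.25],90))"
```

```text
[ 0.50640061 -0.19040222  0.26348045] [-1.79969746e+02 -6.46597936e-02  6.24691584e+01] [-40.96449497   5.69008032  63.43140329  96.88151108  -5.2245568
  80.62956995  -4.32217227] 0.043537275631876565
(array([0.8881, 0.1145, 0.0459]), array([-1.000e-04, -4.000e-04, -1.529e-01]))
```

```bash
python3 -c "
from h import *
P=np.load('st1.npz.npz' if 0 else 'st1.npz')['p'].reshape(-1,3)
k=(P[:,0]>.62)&(P[:,0]<.78)&(P[:,1]<0)&(P[:,1]>-.16)&(P[:,2]>.05)&(P[:,2]<.12)
q=P[k];print(len(q),q.min(0),q.max(0),cv2.minAreaRect(q[q[:,2]>.075][:,:2].astype(np.float32)*1000))
P=np.load('d3.npz')['p'].reshape(-1,3)
k=(P[:,0]>.6)&(P[:,0]<.85)&(P[:,1]<.2)&(P[:,1]>-.16)&(P[:,2]>.06)&(P[:,2]<.14);q=P[k];print(len(q), q.min(0) if len(q) else 0,q.max(0) if len(q) else 0)
"
```

```text
1599 [ 0.68558588 -0.12578184  0.05003222] [ 0.73510361 -0.07634989  0.08761901] ((712.1546630859375, -97.8196029663086), (32.1132926940918, 39.43585968017578), 58.65028762817383)
373 [ 0.63481596 -0.10354584  0.0601597 ] [0.73551141 0.19999166 0.11243138]
```

Emit:
servo_tool(series=[[[0.1,0.01,0,0,0,-0.15,0.5],[0.2,0.03,0,0,0,-0.3,0.5],[0.3,0.04,0,0,0,-0.5,0.5],[0.42,0.05,0,0,0,-0.594,0.5],[0.54,0.07,0,0,0,-0.594,0.5],[0.66,0.09,0,0,0,-0.594,0.5],[0.78,0.1,0,0,0,-0.594,0.5],[0.92,0.147,0.046,0,0,-0.594,0.5],[0.92,0.147,0.046,0,0,-0.594,0.5],[0.92,0.147,0.046,0,0,-0.594,0.5],[0.92,0.147,0.046,0,0,-0.594,0.5],[0.92,0.147,0.046,0,0,-0.594,0.5]]])

```text
time_s: 56.9
tool_pos: [0.6746, 0.0331, 0.2491]
tool_rot: [-180.0, -0.0, 148.4]
force: [0.2, 1.1, 0.4]
grip_width: 0.0433
grasp_force: 0.0
```

```bash
python3 d.py d4;  python3 -c "
from h import *
print(go([.680,.0328,.06],169.5))"
```

```text
282 zmax 0.0207 all [679.9  33.2  20.9  23.9   6.6] top [679.9  33.2  20.8  23.8   6.6]
56.95 [0.67453743 0.03286636 0.24943838] [-1.79984009e+02 -3.42907182e-02  1.48730284e+02] [-34.01938553  24.35355087  40.55766718  78.03960948 -15.66471624
  83.27849395  64.54377698]
(array([-0.0161,  0.0094,  0.6314]), array([-1.000e-04, -2.000e-04, -1.154e-01]))
```

The far insert sits in the cut corner and the fingers won't fit round it beside the wall and the module. I'll press closed fingertips lightly on its top, drag it inwards, then grip it there.

Emit:
servo_tool(series=[[[-0.016,0.009,0.1,0,0,0,0],[-0.016,0.009,0.2,0,0,0,0],[-0.016,0.009,0.32,0,0,0,0],[-0.016,0.009,0.44,0,0,0,0],[-0.016,0.009,0.54,0,0,0,0],[-0.016,0.009,0.62,0,0,0,0],[-0.016,0.009,0.68,0,0,0,0],[-0.016,0.009,0.72,0,0,0,0],[-0.016,0.009,0.72,0,0,0,0],[-0.016,0.009,0.72,0,0,0,0],[-0.016,0.009,0.72,0,0,0,0],[-0.016,0.009,0.72,0,0,0,0]]])

```text
time_s: 57.95
tool_pos: [0.6811, 0.0329, 0.0352]
tool_rot: [179.9, 0.1, 148.0]
force: [0.4, -0.1, 0.2]
grip_width: 0.0004
grasp_force: 0.0
```

```bash
python3 -c "
from h import *
print(get_obs()['force'],go([.680,.0335,.0205],148.4),rel([.650,.063,.0205])-rel([.68,.0335,.0205]))
"
```

```text
[ 0.44134356 -0.1440706   0.19592025] (array([ 0.0043, -0.0004,  0.049 ]), array([ 0.0006,  0.0004, -0.002 ])) [ 1.369e-01  3.050e-02 -1.000e-04]
```

Emit:
servo_tool(series=[[[0,0,0.03,0,0,0,0],[0,0,0.045,0,0,0,0],[0,0,0.055,0,0,0,0],[0,0,0.06,0,0,0,0],[0,0,0.06,0,0,0,0]]])

```text
time_s: 58.37
tool_pos: [0.6813, 0.0331, 0.0198]
tool_rot: [179.8, 0.0, 148.1]
force: [-7.6, 0.6, 21.7]
grip_width: 0.0004
grasp_force: 11.2
```

Emit:
servo_tool(series=[[[0.01,0.002,-0.004,0,0,0,0],[0.025,0.006,-0.004,0,0,0,0],[0.04,0.009,-0.004,0,0,0,0],[0.055,0.012,-0.004,0,0,0,0],[0.07,0.015,-0.004,0,0,0,0],[0.085,0.019,-0.004,0,0,0,0],[0.1,0.022,-0.004,0,0,0,0],[0.115,0.026,-0.004,0,0,0,0],[0.13,0.029,-0.004,0,0,0,0],[0.137,0.03,-0.004,0,0,0,0],[0.137,0.03,-0.004,0,0,0,0]]])

```text
time_s: 59.28
tool_pos: [0.6484, 0.0634, 0.0154]
tool_rot: [-179.9, -0.2, 148.1]
force: [-0.4, -0.0, 0.5]
grip_width: 0.0004
grasp_force: 0.0
```

Emit:
servo_tool(series=[[[0,0,-0.1,0,0,0,0.6],[0,0,-0.22,0,0,0,0.6],[0,0,-0.34,0,0,0,0.6],[0,0,-0.46,0,0,0,0.6],[0,0,-0.58,0,0,0,0.6],[0,0,-0.7,0,0,0,0.6],[0,0,-0.7,0,0,0,0.6],[0,0,-0.7,0,0,0,0.6],[0,0,-0.7,0,0,0,0.6]]])

```text
time_s: 60.03
tool_pos: [0.6494, 0.0623, 0.2254]
tool_rot: [-179.9, -0.1, 148.1]
force: [0.1, 0.8, -0.9]
grip_width: 0.0494
grasp_force: 0.0
```

```bash
python3 d.py d5
```

```text
269 zmax 0.0282 all [662.5  35.9  23.   16.3  57.4] top [663.1  35.2  16.5  13.2  56.4]
60.0833 [0.64897613 0.06237177 0.22460856] [-1.79892788e+02 -1.79427703e-01  1.48074314e+02] [-38.68069829  21.95499955  40.88786832  83.78732554 -14.4018324
  79.80316699  60.81604913]
```

The insert has tipped onto its rim at about (0.6625, 0.036), clear of the walls. It can be pinched across its diameter at the present yaw.

```bash
python3 d.py d6; python3 -c "
from h import *
print(go([.6625,.0359,.05],147.5))"
```

```text
276 zmax 0.0284 all [663.6  36.2  22.9  16.7  56.5] top [664.7  35.1  16.6  13.4  55.9]
60.1333 [0.64880219 0.06238562 0.22427993] [-179.86341417   -0.20480965  148.07627258] [-38.68163204  21.97445644  40.88343178  83.80303842 -14.40088046
  79.80874391  60.81673434]
(array([-0.0875, -0.0494,  0.5807]), array([-0.0008, -0.0011,  0.0032]))
```

Emit:
servo_tool(series=[[[-0.088,-0.048,0.1,0,0,0,0.6],[-0.088,-0.048,0.22,0,0,0,0.6],[-0.088,-0.048,0.34,0,0,0,0.6],[-0.088,-0.048,0.44,0,0,0,0.6],[-0.088,-0.048,0.52,0,0,0,0.6],[-0.088,-0.048,0.58,0,0,0,0.6],[-0.088,-0.048,0.63,0,0,0,0.6],[-0.088,-0.048,0.67,0,0,0,0.6],[-0.088,-0.048,0.7,0,0,0,0.6],[-0.088,-0.048,0.718,0,0,0,0.6],[-0.088,-0.048,0.718,0,0,0,0.6],[-0.088,-0.048,0.718,0,0,0,0.6]]])

```text
time_s: 61.13
tool_pos: [0.6649, 0.0361, 0.0116]
tool_rot: [180.0, -0.0, 148.1]
force: [-0.5, -0.0, 0.7]
grip_width: 0.0521
grasp_force: 0.0
```

Emit:
servo_tool(series=[[[0,0,0,0,0,0,0.4],[0,0,0,0,0,0,0.3],[0,0,0,0,0,0,0.2],[0,0,0,0,0,0,0.1],[0,0,0,0,0,0,0],[0,0,0,0,0,0,0],[0,0,0,0,0,0,0],[0,0,0,0,0,0,0],[0,0,0,0,0,0,0],[0,0,0,0,0,0,0],[0,0,0,0,0,0,0]]])

```text
time_s: 62.05
tool_pos: [0.6645, 0.0362, 0.0112]
tool_rot: [180.0, -0.1, 148.1]
force: [-0.5, -0.6, 2.2]
grip_width: 0.0223
grasp_force: 30.0
```

Emit:
servo_tool(series=[[[0,0,0,0,0,0,0],[0,0,-0.08,0,0,0,0],[0,0,-0.18,0,0,0,0],[0,0,-0.3,0,0,0,0],[0,0,-0.42,0,0,0,0],[0,0,-0.5,0,0,0,0],[0,0,-0.5,0,0,0,0],[0,0,-0.5,0,0,0,0]]])

```text
time_s: 62.72
tool_pos: [0.6655, 0.0361, 0.1625]
tool_rot: [179.9, 0.1, 148.1]
force: [0.5, 0.5, -1.4]
grip_width: 0.0223
grasp_force: 30.0
```

```bash
python3 -c "
from h import *
o=get_obs();print(o['grip_width'],o['grasp_force'],o['tool_pos'],o['qpos'],go([.487,-.352,.16],148))"
```

```text
0.02233728365958989 29.999991422737367 [0.66549684 0.03605771 0.16250635] [-35.33693021  25.89358051  40.33209012  86.47903153 -17.19407906
  73.80186223  65.0024973 ] (array([-0.1792, -1.4125,  0.0055]), array([0.0007, 0.0004, 0.0004]))
```

Emit:
servo_tool(series=[[[-0.012,-0.1,0,0,0,0,0],[-0.025,-0.2,0,0,0,0,0],[-0.038,-0.3,0,0,0,0,0],[-0.05,-0.4,0,0,0,0,0],[-0.063,-0.5,0,0,0,0,0],[-0.076,-0.6,0,0,0,0,0],[-0.09,-0.7,0,0,0,0,0],[-0.1,-0.8,0,0,0,0,0],[-0.115,-0.9,0,0,0,0,0],[-0.127,-1,0,0,0,0,0]]])

```text
time_s: 63.55
tool_pos: [0.5364, -0.2392, 0.1589]
tool_rot: [-179.9, -0.2, 148.1]
force: [0.3, -0.5, -1.0]
grip_width: 0.0224
grasp_force: 30.0
```

Emit:
servo_tool(series=[[[-0.012,-0.1,0,0,0,0,0],[-0.025,-0.2,0,0,0,0,0],[-0.038,-0.3,0,0,0,0,0],[-0.05,-0.39,0,0,0,0,0],[-0.052,-0.412,0,0,0,0,0],[-0.052,-0.412,0.05,0,0,0,0],[-0.052,-0.412,0.15,0,0,0,0],[-0.052,-0.412,0.25,0,0,0,0],[-0.052,-0.412,0.35,0,0,0,0],[-0.052,-0.412,0.42,0,0,0,0],[-0.052,-0.412,0.45,0,0,0,0],[-0.052,-0.412,0.46,0,0,0,0]]])

```text
time_s: 64.55
tool_pos: [0.4842, -0.3499, 0.0199]
tool_rot: [-180.0, -0.4, 148.1]
force: [-1.3, 1.0, 0.0]
grip_width: 0.0222
grasp_force: 30.0
```

Emit:
servo_tool(series=[[[0,0,0,0,0,0,0],[0,0,0,0,0,0,0],[0,0,0,0,0,0,0]]])

```text
time_s: 64.8
tool_pos: [0.487, -0.3524, 0.0245]
tool_rot: [180.0, 0.1, 148.1]
force: [0.3, -0.6, 0.6]
grip_width: 0.0224
grasp_force: 30.0
```

Emit:
servo_tool(series=[[[0,0,0.02,0,0,0,0],[0,0,0.03,0,0,0,0],[0,0,0.03,0,0,0,0],[0,0,0.03,0,0,0,0.4],[0,0,0.03,0,0,0,0.4],[0,0,0.03,0,0,0,0.4],[0,0,0.03,0,0,0,0.4],[0,0,-0.06,0,0,0,0.4],[0,0,-0.18,0,0,0,0.4],[0,0,-0.3,0,0,0,0.5],[0,0,-0.42,0,0,0,0.5],[0,0,-0.54,0,0,0,0.5]]])

```text
time_s: 65.8
tool_pos: [0.4857, -0.3519, 0.1868]
tool_rot: [180.0, -0.1, 148.0]
force: [1.1, -0.5, -1.7]
grip_width: 0.0423
grasp_force: 0.0
```

Emit:
servo_tool(series=[[[0,0.1,-0.1,0,0,0.07,0.5],[0,0.2,-0.2,0,0,0.14,0.5],[0,0.3,-0.3,0,0,0.2,0.5],[0,0.4,-0.4,0,0,0.26,0.5],[0,0.5,-0.5,0,0,0.32,0.5],[0,0.5,-0.5,0,0,0.32,0.5],[0,0.5,-0.5,0,0,0.32,0.5],[0,0.5,-0.5,0,0,0.32,0.5],[0,0.5,-0.5,0,0,0.32,0.5],[0,0.5,-0.5,0,0,0.32,0.5],[0,0.5,-0.5,0,0,0.32,0.5],[0,0.5,-0.5,0,0,0.32,0.5]]])

```text
time_s: 66.8
tool_pos: [0.5654, -0.2248, 0.3349]
tool_rot: [-179.9, -0.0, 90.6]
force: [0.1, 0.5, 0.4]
grip_width: 0.0435
grasp_force: 0.0
```

Run:
```python
from h import *
o=get_obs();print(o['time_s'],o['tool_pos'],o['tool_rot'])
w=cam('wrist')['frame'];s=cam('scene');f=s['frame'];np.savez('sf.npz',p=cloud(s),f=f)
A=cv2.resize(f[280:420,220:400],(514,400),interpolation=3)
B=cv2.resize(f[110:290,190:370],(400,400),interpolation=3)[:, :286]
save('fin1',np.vstack([np.hstack([A,B]),np.hstack([cv2.resize(w,(267,200)),np.zeros((200,533,3),np.uint8)])]))
save('finw',w)
```

```text
66.8 [ 0.56536748 -0.2247948   0.33488921] [-1.79940375e+02 -4.46681735e-02  9.05666025e+01]
```

View pics/fin1.png

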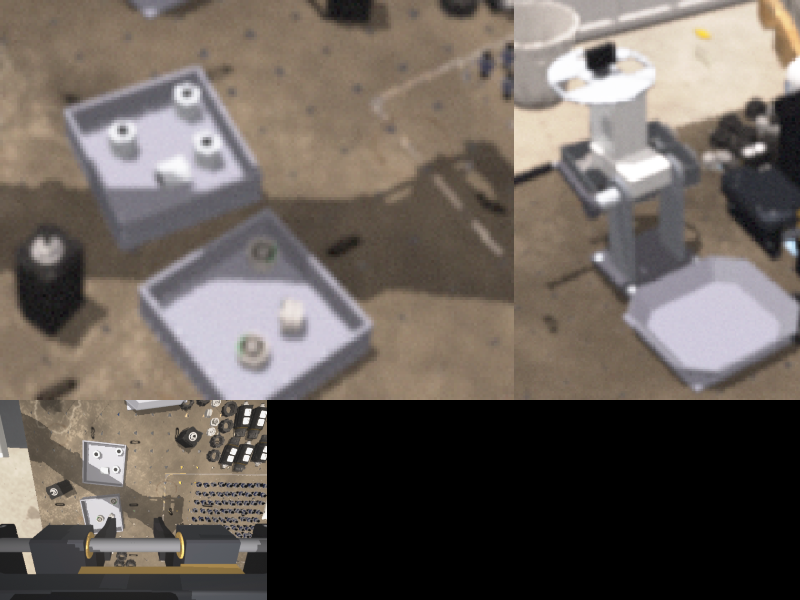

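The hex bin holds three hex nuts plus its sample, and the insert bin holds two inserts plus its sample. The dish is empty and the hopper is upright with its blank over the tube.

```bash
python3 -c "
from cell import env
print(env.sign_off())"
```

```text
the job is handed in; nothing more can be done
None
```

The job is handed in, with no result reported back: both inserts and all three hex nuts are in their marked bins, the hopper is upright with its cap closed, and the black module was not touched. I tipped only with the 34 mm opening over the tube and no ring nut came out, but I did not look inside the tube to confirm it is there.

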